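# Turn a flatted bar in its V-blocks until the flat faces up

### The arm

A 6-joint arm with a two-finger parallel gripper is mounted at the origin on a cart in front of the work surface, level with it; the furniture and walls round the work are solid. World frame = base frame: x ahead of the robot, y to its left, z up, the work surface at z = 0. Lengths are in m, angles in degrees, forces in N, time in s.
With the tool pointing down it reaches from about 0.4 to 0.825 m from the base axis. Payload 7 kg.
Tool frame: the origin (TCP) lies on the centre line of the jaws, within the pads' length; the fingertips stand 14 mm ahead of it and the grasp point (between the pads) lies 5 mm behind it; z points along the fingers, y is the line along which they close (so a half turn about z gives the same grasp; the last joint's range is limited). The gripper opens to 88 mm and grips with 3 to 60 N. Pads are 19 mm wide; open, the fingers measure 130 mm over their backs; the gripper's body (78 mm by 193 mm) begins 47 mm behind the grasp point.
Start: joints at [87.783, 20.546, 0.682, 0, -70.136, -16.507], TCP at [0.217, 0.639, 0.217] pointing down, gripper open.
Joint ranges: [-176.03, 176.03], [-82.01, 121.73], [-58.28, 71.71], [-173.87, 95.51], [-174.79, -0.11], [-173.66, 173.66]. Speed limits (degrees/s): [136.94, 136.94, 172.46, 180, 180, 180].

### API

Orientations are given as [roll, pitch, yaw] about the fixed x, y, z axes, in that order (R = Rz(yaw) Ry(pitch) Rx(roll)).
In Python, from plant import r gives the robot as it stands.
- The arm moves only by the tool send_rows, never from a script. Its argument "steps" is a list of rows, each an object with "dp": the shift along the tool's x, y, z in mm, a list of three; "roll": the turn about the tool's z in rad; "jaw": the opening in per cent of the stroke, from 0 (shut) to 100 (fully open). In form: [{"dp": [tx, ty, tz], "roll": roll, "jaw": jaw}, ...]. A call has 1 to 5 rows; each row is the pose to reach, as a shift and turn from the pose commanded when the call began, along the tool's axes at that moment; what a row does not reach only later rows make up. A row lasts 1/8 s, in which the tool goes at most 62.5 mm and 10.7 degrees, less where a joint would pass 70% of its speed; a pose out of reach is approached as far as the arm can. A call with a gripper value outside its range is refused whole. The fingers move at their own pace and stop on an object; "newtons" is the grip in N (left out, the last holds). Time passes only in rows, so rows that repeat a pose let the fingers close. It gives the time, the measured TCP pose, the force, the opening and the grip force at its end, in the units of the state.
- r.get_state(): the state, without advancing time (a new reading comes with each control period).
- r.capture(name): name is "side" or "top" or "wrist"; returns a dict with "image" (420x560x3 uint8, blue, green, red), "K" (3x3 intrinsics, pixels), "dist" ([k1, k2, p1, p2, k3] as OpenCV has them; the pictures are not rectified), "rvec" (rotation vector, rad) and "tvec" (3), from world to camera coordinates, as OpenCV has them. Camera axes: x right, y down, z forward; pixel columns grow to the right and rows downward; lengths in m; the calibration is good to about 2 mm. A picture is of the moment at which its call begins. There is no depth.
- r.close_job(): hands the job in; it is judged then, once.
The state is a dict: "time_s": time; "joints": joint angles; "qd": joint speeds; "joint_torque": joint torques, N m; "tcp_pos": TCP position; "eef_rot": TCP orientation; "contact_force": force on the tool from outside, world axes, zero at the start; "moment": the same for the moment, N m; "gripper_width": finger opening in m; "gripper_force": force on a finger pad.
Only numpy, scipy, OpenCV 4.12 (cv2) and the standard library are available. Lean on these libraries where they do the work, as an engineer would, in place of code of your own. Each camera call takes 0.05 s, during which the arm holds its last target. There are 200 camera calls.

### The job

Lift the keeper plate straight up off its two locating pins, keeping it level, and lay it gently, flat and handle up, on the green notebook. Then roll the steel bar in its V-blocks, without lifting it out of them, until the milled flat on its end faces straight up, and leave it lying in the V-blocks. Do not disturb the jar, the bur block or the plaster cast.

Things in the scene. Friction and masses are not known exactly. Their poses are not given: they have to be found in the camera images.
- fixture: Bench fixture bolted to the table: grey base 100 x 216 x 14 mm, long side along its y, z up, origin at the centre of its underside. Two dark steel V-blocks, 62 mm wide in x, tops at z = 89 mm, at y = -49 to -33 and 33 to 49 mm; between them (66 mm) free down to the base. Two posts, 16 mm diameter, at x = 0, y = -95 and +95 mm, with shoulders at z = 119 mm and 10 mm pins up to z = 147 mm.
- seat (a point): Where the bar lies: point of the fixture on the axis of a bar seated in the 90 degree Vs, half-way between the V-blocks, 95 mm above the table; y along the bar, z up. The open space beside and beneath the bar between the V-blocks lets fingers that pinch it across lean 45 degrees either way about its axis.
- bar: Steel bar, 36 mm diameter, 144 mm long, 0.4 to 0.7 kg, loose in the Vs. Origin on its axis, half-way between the V-blocks; y along it. Round from y = -60 to 52 mm; from y = 52 to 84 mm one milled flat, 30 mm wide, 10 mm from the axis, with a dark dimple. z points out of the flat. It starts turned 75 to 180 degrees from up, either way; friction holds its roll where it is left.
- keeper_grip (a point): Aluminium keeper plate, 44 x 214 x 8 mm (long side along y, z up), 0.2 to 0.4 kg, with a black upright handle rib, 14 mm wide in x, 70 mm long in y, top 42 mm above the plate's underside. This point: middle of the rib, 28 mm above the underside. It starts on the post shoulders over the bar, its two 12 mm holes round the 10 mm pins; free of them once raised 30 mm.
- keeper: The same keeper plate; origin at the centre of its underside, axes as before.
- notebook: Green notebook lying fixed on the table to the robot's left of the fixture, 207 mm (its x) x 159 mm (its y), 9 mm thick. Origin at the centre of its underside.
- jar: Plastic jar with a blue screw lid, 53 mm diameter, 76 mm high, loose behind the fixture; origin at the centre of its underside. To be left alone.
- bur_block: Drilled block with standing burs, 62 x 104 x 57 mm, loose behind the fixture; origin at the centre of its underside. To be left alone.
- cast: Plaster dental cast, 52 x 58 x 27 mm, loose in front and to the right of the fixture; origin at the centre of its underside. To be left alone.

How it is judged:
By the outcome, as a careful person would: the job done as asked, in the order asked, and still so for the second after the job is handed in, with the robot touching nothing.
It also fails if it takes over 72 s, if anything falls off the work surface, if the arm or the gripper's body presses on something with over 40 N, if the wrist force passes 120 N, or if a joint passes its speed limit or range.

## Working session

There is one attempt and no reset: what is moved stays moved. The work goes in short steps, Python scripts to look and compute and a tool call to move; the robot and the scene stay as the last step left them, time stands still between calls to the robot, and variables do not carry over. Pictures are saved under pics/ and viewed, at most 10 in all, crops included, and the job is handed in when it is done.

Besides the shell and the picture viewer there is one more tool, called after "Request:" as a command line: name --argument value ..., lists and objects as JSON in quotes. send_rows: Moves the arm, as the interface text tells. Its arguments: {"type":"object","properties":{"steps":{"type":"array","items":{"type":"object","properties":{"dp":{"type":"array","items":{"type":"number"}},"roll":{"type":"number"},"jaw":{"type":"number"}}}},"newtons":{"type":"number"}},"required":["steps"]}

```bash
ls; mkdir -p pics
python3 - <<'E'
from plant import r
import cv2,numpy as np,pickle
s=r.get_state(); print(s)
d={}
for n in("side","top","wrist"):
    d[n]=r.capture(n); c=d[n]
    R=cv2.Rodrigues(np.array(c["rvec"],float))[0]; print(n,-R.T@np.array(c["tvec"]).ravel(),R[2],c["K"][0][0])
    cv2.imwrite(f"pics/{n}0.png",c["image"])
pickle.dump(d,open("cap0.pkl","wb"))
E
```

```text
pics
{'time_s': 0.0, 'joints': array([ 8.77834598e+01,  2.05924051e+01,  6.35223011e-01, -2.17134780e-02,
       -7.01366118e+01, -1.65068202e+01]), 'qd': array([ 0.06467663,  0.08824262,  0.04448122,  0.02905736, -0.02509008,
       -0.00098331]), 'joint_torque': array([-2.03026202e-04, -5.82722497e+01,  2.93059462e+01,  6.99705586e+00,
        7.01544690e-03, -1.81405326e-04]), 'tcp_pos': array([0.21652996, 0.63879651, 0.21561776]), 'eef_rot': array([ 1.79904272e+02, -7.08158117e-03, -1.87307490e+01]), 'contact_force': array([-0.60876303,  0.48663518, -0.27329876]), 'moment': array([ 0.01733304, -0.05405938,  0.00862361]), 'gripper_force': 0.0, 'gripper_width': 0.08766913200807033}
side [0.12391241 1.29884959 0.93589067] [ 0.27183869 -0.79598897 -0.54083758] 526.3140014048569
top [0.35795171 0.06920507 0.99614082] [ 0.21300147  0.01223139 -0.97697532] 402.4779586907696
wrist [0.28453135 0.61598461 0.38329013] [-0.25489204  0.08581297 -0.96315429] 361.0412111559037
```

View pics/top0.png

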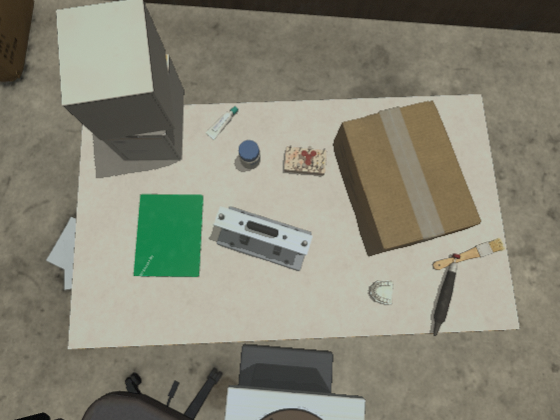

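View pics/side0.png

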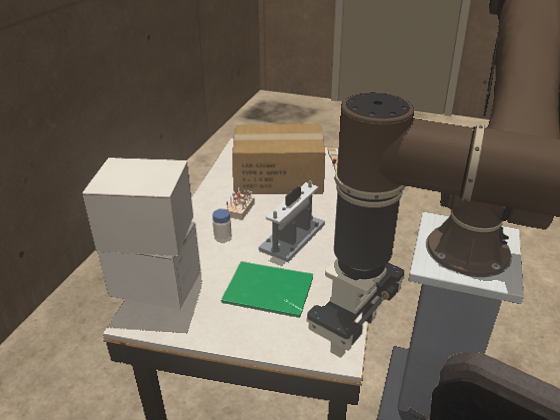

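The top view shows the keeper over the fixture with pins at about (221,215) and (306,243) and the rib at (262,229). The notebook is at (135–203, 195–277). In the side view the arm is clear of the fixture.

```bash
cat > h.py <<'E'
import cv2,numpy as np,pickle
def ray(c,uv):
    p=cv2.undistortPoints(np.array([[uv]],float),np.array(c["K"]),np.array(c["dist"]))[0,0]
    R=cv2.Rodrigues(np.array(c["rvec"],float))[0]; t=np.array(c["tvec"]).ravel()
    return -R.T@t, R.T@np.array([p[0],p[1],1.])
def at_z(c,uv,z):
    o,d=ray(c,uv); return o+d*(z-o[2])/d[2]
def proj(c,X):
    return cv2.projectPoints(np.array(X,float).reshape(-1,3),np.array(c["rvec"],float),np.array(c["tvec"],float),np.array(c["K"]),np.array(c["dist"]))[0].reshape(-1,2)
E
python3 - <<'E'
from h import *
d=pickle.load(open("cap0.pkl","rb")); c=d["top"]; im=c["image"]
L=at_z(c,(221,215),.147);Rr=at_z(c,(306,243),.147);print("pins",L,Rr,np.linalg.norm(L-Rr),(L+Rr)/2)
v=L-Rr;print("yaw(y axis toward left)",np.degrees(np.arctan2(-v[0],v[1])))
print("rib",at_z(c,(262,229),.161))
hsv=cv2.cvtColor(im,cv2.COLOR_BGR2HSV)
m=cv2.inRange(hsv,(45,100,50),(85,255,255)); 
n,l,s,ce=cv2.connectedComponentsWithStats(m); k=1+np.argmax(s[1:,4]);print(s[k])
q=cv2.boxPoints(cv2.minAreaRect(np.argwhere(l==k)[:,::-1].astype(np.float32)))
P=np.array([at_z(c,p,.009) for p in q]);print(P,P.mean(0),np.linalg.norm(P-np.roll(P,1,0),axis=1))
a=cv2.resize(im[185:290,195:335],None,fx=5.5,fy=5.5,interpolation=cv2.INTER_CUBIC);cv2.imwrite("pics/c1.png",a)
c=d["side"];b=cv2.resize(c["image"][165:270,250:340],None,fx=5.5,fy=5.5,interpolation=cv2.INTER_CUBIC);cv2.imwrite("pics/c2.png",b)
E
```

```text
pins [0.52207666 0.19482145 0.147     ] [0.47663882 0.00850449 0.147     ] 0.1917774937949159 [0.49935774 0.10166297 0.147     ]
yaw(y axis toward left) -13.70541692131949
rib [0.49661266 0.1036312  0.161     ]
[ 134  195   69   82 5198]
[[0.38391444 0.40986856 0.009     ]
 [0.59027252 0.43251243 0.009     ]
 [0.59603167 0.26757481 0.009     ]
 [0.38961507 0.25209835 0.009     ]] [0.48995843 0.34051354 0.009     ] [0.15787317 0.20759673 0.16503813 0.20699597]
```

View pics/c1.png

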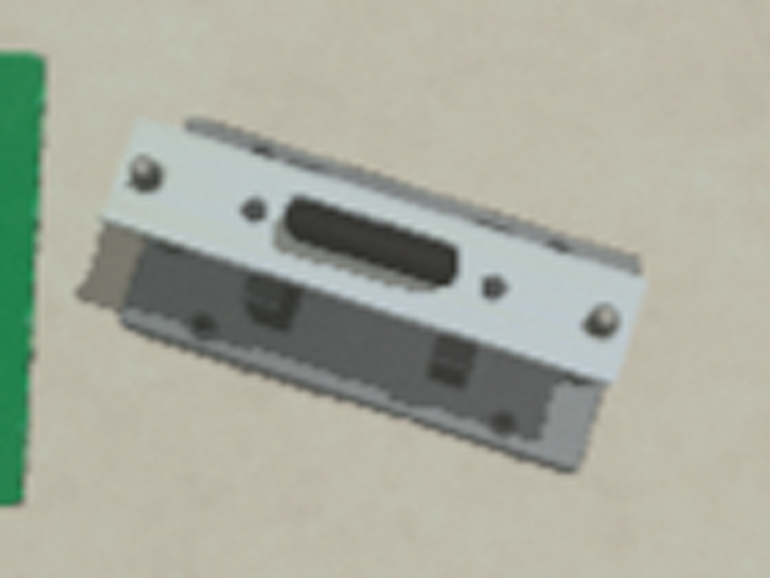

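The pins are 192 mm apart (190 expected), so the fixture centre is about (0.499, 0.102) with yaw −13.7° (mod 180). The notebook centre is about (0.490, 0.340) with yaw about 5°. I'll move above the keeper.

Request:
send_rows --steps '[{"dp": [40, 38, -6], "roll": 0, "jaw": 100}, {"dp": [80, 76, -12], "roll": 0, "jaw": 100}, {"dp": [124, 117, -18], "roll": 0, "jaw": 100}, {"dp": [168, 158, -24], "roll": 0, "jaw": 100}, {"dp": [212, 200, -30], "roll": 0, "jaw": 100}]'

```text
time_s: 0.78
tcp_pos: [0.3538, 0.3799, 0.2467]
eef_rot: [180.0, -0.0, -18.7]
contact_force: [0.8, -0.7, 0.1]
gripper_width: 0.0876
gripper_force: 0.0
```

Request:
send_rows --steps '[{"dp": [44, 42, 0], "roll": 0, "jaw": 100}, {"dp": [88, 84, 0], "roll": 0, "jaw": 100}, {"dp": [132, 126, 0], "roll": 0, "jaw": 100}, {"dp": [176, 168, 0], "roll": 0, "jaw": 100}, {"dp": [208, 200, 0], "roll": 0, "jaw": 100}]'

```text
time_s: 1.4
tcp_pos: [0.4866, 0.1234, 0.2466]
eef_rot: [-180.0, -0.0, -18.8]
contact_force: [-0.4, 0.5, 0.1]
gripper_width: 0.0877
gripper_force: 0.0
```

Request:
send_rows --steps '[{"dp": [10, 9, 0], "roll": 0.16, "jaw": 100}, {"dp": [20, 18, 0], "roll": 0.34, "jaw": 100}, {"dp": [20, 18, 0], "roll": 0.52, "jaw": 100}, {"dp": [20, 18, 0], "roll": 0.7, "jaw": 100}, {"dp": [20, 18, 0], "roll": 0.88, "jaw": 100}]'

```text
time_s: 2.02
tcp_pos: [0.4991, 0.102, 0.2463]
eef_rot: [180.0, 0.0, -69.5]
contact_force: [-0.0, -0.0, 0.2]
gripper_width: 0.0875
gripper_force: 0.0
```

Request:
send_rows --steps '[{"dp": [0, 0, 0], "roll": 0.16, "jaw": 100}, {"dp": [0, 0, 0], "roll": 0.32, "jaw": 100}, {"dp": [0, 0, 0], "roll": 0.48, "jaw": 100}, {"dp": [0, 0, 0], "roll": 0.6, "jaw": 100}, {"dp": [0, 0, 0], "roll": 0.6, "jaw": 100}]'

```text
time_s: 2.65
tcp_pos: [0.499, 0.1021, 0.2464]
eef_rot: [180.0, -0.0, -103.5]
contact_force: [-0.5, 0.6, -0.5]
gripper_width: 0.0878
gripper_force: 0.0
```

```bash
cat >> h.py <<'E'
def rel(s,target,yaw=None):
    "tool-frame dp in mm (tool down) and roll to reach world target / yaw"
    from scipy.spatial.transform import Rotation as Ro
    R=Ro.from_euler("xyz",s["eef_rot"],degrees=True).as_matrix()
    d=R.T@(np.array(target)-s["tcp_pos"])*1000
    a=None if yaw is None else -np.radians((yaw-s["eef_rot"][2]+180)%360-180)
    return d.round(1),a
E
python3 - <<'E'
from plant import r
from h import *
s=r.get_state();print(s["time_s"],s["tcp_pos"],s["eef_rot"],s["joints"].round(1),s["contact_force"])
w=r.capture("wrist");cv2.imwrite("pics/w1.png",w["image"]);si=r.capture("side");t=r.capture("top");pickle.dump((w,si,t),open("cap1.pkl","wb"))
cv2.imwrite("pics/s1.png",cv2.resize(si["image"][150:290,230:360],None,fx=4.2,fy=4.2))
E
```

```text
2.65 [0.49904192 0.10205458 0.24639176] [ 1.79980799e+02 -1.18527735e-02 -1.03474814e+02] [ 33.7   3.7 -17.1  -0.  -69.2 -47.1] [-0.49966812  0.55131683 -0.4795985 ]
```

View pics/w1.png

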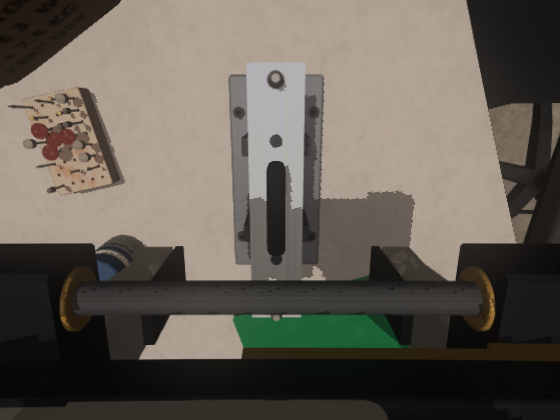

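The wrist view shows the keeper aligned with the tool. The pins are at (276,79) and (276,317), the rib runs from (276,162) to (276,257), and the bar is hidden under the plate.

Run:
```python
from plant import r
from h import *
s=r.get_state()
w,si,t=pickle.load(open("cap1.pkl","rb"))
a=at_z(w,(276,77),.147);b=at_z(w,(276.5,317),.147);print(a,b,np.linalg.norm(a-b),(a+b)/2,np.degrees(np.arctan2(*(a-b)[1::-1])))
p=at_z(w,(276,162),.161);q=at_z(w,(276,257),.161);print(p,q,np.linalg.norm(p-q),(p+q)/2)
g=w["image"]; 
for v in (100,200): 
    row=g[v].astype(int).sum(1); print(v,[(u,row[u]) for u in range(228,328,3)])
# plate edges at z=.127
print(rel(s,[.499,.102,.142],-103.7))
```

```text
[0.47753508 0.01272519 0.147     ] [0.52158936 0.19681895 0.147     ] 0.18929155084473848 [0.49956222 0.10477207 0.147     ] -103.45799294999189
[0.49091761 0.06821267 0.161     ] [0.50784045 0.13824664 0.161     ] 0.0720495667563149 [0.49937903 0.10322966 0.161     ]
100 [(228, np.int64(485)), (231, np.int64(352)), (234, np.int64(367)), (237, np.int64(367)), (240, np.int64(370)), (243, np.int64(371)), (246, np.int64(396)), (249, np.int64(532)), (252, np.int64(533)), (255, np.int64(530)), (258, np.int64(528)), (261, np.int64(533)), (264, np.int64(534)), (267, np.int64(535)), (270, np.int64(530)), (273, np.int64(533)), (276, np.int64(533)), (279, np.int64(534)), (282, np.int64(533)), (285, np.int64(531)), (288, np.int64(529)), (291, np.int64(534)), (294, np.int64(530)), (297, np.int64(530)), (300, np.int64(532)), (303, np.int64(530)), (306, np.int64(230)), (309, np.int64(232)), (312, np.int64(230)), (315, np.int64(228)), (318, np.int64(353)), (321, np.int64(312)), (324, np.int64(387)), (327, np.int64(479))]
200 [(228, np.int64(483)), (231, np.int64(488)), (234, np.int64(299)), (237, np.int64(328)), (240, np.int64(327)), (243, np.int64(325)), (246, np.int64(326)), (249, np.int64(276)), (252, np.int64(320)), (255, np.int64(318)), (258, np.int64(315)), (261, np.int64(319)), (264, np.int64(442)), (267, np.int64(114)), (270, np.int64(109)), (273, np.int64(109)), (276, np.int64(107)), (279, np.int64(106)), (282, np.int64(99)), (285, np.int64(233)), (288, np.int64(307)), (291, np.int64(323)), (294, np.int64(515)), (297, np.int64(518)), (300, np.int64(518)), (303, np.int64(273)), (306, np.int64(191)), (309, np.int64(191)), (312, np.int64(191)), (315, np.int64(191)), (318, np.int64(181)), (321, np.int64(274)), (324, np.int64(272)), (327, np.int64(274))]
(array([1.000e-01, 1.000e-01, 1.045e+02]), np.float64(0.005514579737917794))
```

Request:
send_rows --steps '[{"dp": [-1.5, 0, 50], "roll": 0, "jaw": 60}, {"dp": [-1.5, 0, 85], "roll": 0, "jaw": 50}, {"dp": [-1.5, 0, 102], "roll": 0, "jaw": 45}, {"dp": [-1.5, 0, 102], "roll": 0, "jaw": 30}]' --newtons 30

```text
time_s: 3.3
tcp_pos: [0.4988, 0.1031, 0.1434]
eef_rot: [179.9, -0.1, -103.4]
contact_force: [-0.3, -0.2, 1.0]
gripper_width: 0.053
gripper_force: 0.0
```

Request:
send_rows --steps '[{"dp": [0, 0, 0], "roll": 0, "jaw": 0}, {"dp": [0, 0, 0], "roll": 0, "jaw": 0}, {"dp": [0, 0, 0], "roll": 0, "jaw": 0}, {"dp": [0, 0, 0], "roll": 0, "jaw": 0}]' --newtons 30

```text
time_s: 3.8
tcp_pos: [0.4998, 0.1037, 0.145]
eef_rot: [-180.0, 0.0, -103.5]
contact_force: [2.6, 0.1, 0.6]
gripper_width: 0.0133
gripper_force: 30.3
```

Request:
send_rows --steps '[{"dp": [0, 0, -6], "roll": 0, "jaw": 0}, {"dp": [0, 0, -14], "roll": 0, "jaw": 0}, {"dp": [0, 0, -24], "roll": 0, "jaw": 0}, {"dp": [0, 0, -36], "roll": 0, "jaw": 0}, {"dp": [0, 0, -50], "roll": 0, "jaw": 0}]' --newtons 30

```text
time_s: 4.42
tcp_pos: [0.4995, 0.1036, 0.1956]
eef_rot: [-180.0, 0.0, -103.5]
contact_force: [-0.4, 0.0, -3.0]
gripper_width: 0.0132
gripper_force: 30.0
```

Request:
send_rows --steps '[{"dp": [0, 0, -10], "roll": 0, "jaw": 0}, {"dp": [0, 0, -20], "roll": 0, "jaw": 0}, {"dp": [0, 0, -20], "roll": 0, "jaw": 0}]'

```text
time_s: 4.8
tcp_pos: [0.5, 0.1038, 0.2154]
eef_rot: [-179.9, 0.1, -103.5]
contact_force: [-0.2, 0.5, -2.2]
gripper_width: 0.0136
gripper_force: 30.0
```

Run:
```python
from plant import r
from h import *
s=r.get_state();print(s["time_s"],s["tcp_pos"],s["eef_rot"],s["contact_force"],s["moment"],s["gripper_width"])
print(rel(s,[.490,.3405,.215],-143))
d={n:r.capture(n) for n in("wrist","side","top")};pickle.dump(d,open("cap2.pkl","wb"))
cv2.imwrite("pics/m2.png",np.hstack([cv2.resize(d["wrist"]["image"],(400,300)),cv2.resize(d["side"]["image"][120:270,220:420],(400,300))]))
```

```text
4.8 [0.49997873 0.1037789  0.2154274 ] [-1.79936554e+02  5.74001971e-02 -1.03517752e+02] [-0.15171571  0.47988902 -2.20352336] [ 0.09343805 -0.03753943 -0.01122964] 0.013559518432046886
(array([-227.8,   65. ,    0.6]), np.float64(0.689095220760774))
```

View pics/m2.png

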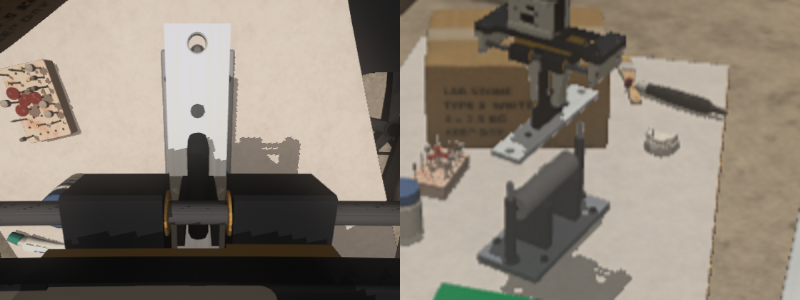

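The keeper is clear of the pins and level in the jaws. Next I carry it to the notebook.

Request:
send_rows --steps '[{"dp": [-40, 11, 0], "roll": 0.12, "jaw": 0}, {"dp": [-90, 26, 0], "roll": 0.27, "jaw": 0}, {"dp": [-140, 40, 0], "roll": 0.42, "jaw": 0}, {"dp": [-190, 54, 0], "roll": 0.57, "jaw": 0}, {"dp": [-228, 65, 0], "roll": 0.69, "jaw": 0}]'

```text
time_s: 5.58
tcp_pos: [0.4892, 0.3423, 0.2137]
eef_rot: [-180.0, -0.1, -143.3]
contact_force: [0.7, -0.9, -3.0]
gripper_width: 0.0131
gripper_force: 30.0
```

Request:
send_rows --steps '[{"dp": [0, 0, 30], "roll": 0, "jaw": 0}, {"dp": [0, 0, 70], "roll": 0, "jaw": 0}, {"dp": [0, 0, 110], "roll": 0, "jaw": 0}, {"dp": [0, 0, 140], "roll": 0, "jaw": 0}, {"dp": [0, 0, 140], "roll": 0, "jaw": 0}]'

```text
time_s: 6.2
tcp_pos: [0.4882, 0.3387, 0.0716]
eef_rot: [-179.9, -0.4, -143.1]
contact_force: [0.4, -0.1, -2.2]
gripper_width: 0.013
gripper_force: 30.0
```

Run:
```python
from plant import r
from h import *
s=r.get_state();print(s["time_s"],s["tcp_pos"],s["eef_rot"],s["contact_force"],s["moment"],s["gripper_width"])
d={n:r.capture(n) for n in("wrist","side","top")};pickle.dump(d,open("cap3.pkl","wb"))
cv2.imwrite("pics/m3.png",np.hstack([cv2.resize(d["top"]["image"][170:300,110:330],(400,236)),cv2.resize(d["side"]["image"][190:320,210:430],(400,236))]))
cv2.imwrite("pics/w3.png",d["wrist"]["image"])
```

```text
6.2 [0.48822348 0.33873264 0.07163718] [-179.91779978   -0.352733   -143.07538129] [ 0.43653413 -0.13468384 -2.18089983] [ 0.0203101  -0.14707302 -0.0182169 ] 0.013049766526447059
```

View pics/m3.png

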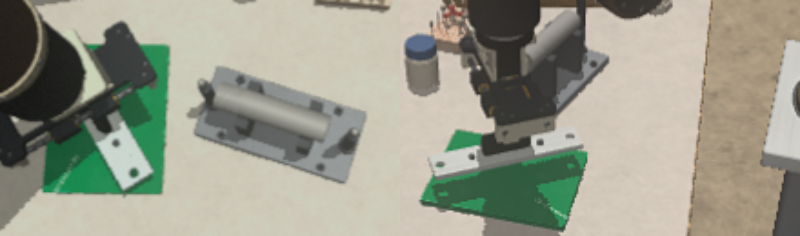

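Request:
send_rows --steps '[{"dp": [0, 0, 15], "roll": 0, "jaw": 0}, {"dp": [0, 0, 27], "roll": 0, "jaw": 0}, {"dp": [0, 0, 32], "roll": 0, "jaw": 0}, {"dp": [0, 0, 34], "roll": 0, "jaw": 0}, {"dp": [0, 0, 34], "roll": 0, "jaw": 0}]'

```text
time_s: 6.98
tcp_pos: [0.4898, 0.3405, 0.0406]
eef_rot: [-180.0, -0.0, -143.1]
contact_force: [-0.6, -0.9, -3.2]
gripper_width: 0.0131
gripper_force: 30.0
```

Request:
send_rows --steps '[{"dp": [0, 0, 1], "roll": 0, "jaw": 0}, {"dp": [0, 0, 1], "roll": 0, "jaw": 0}]'

```text
time_s: 7.22
tcp_pos: [0.4897, 0.3405, 0.0397]
eef_rot: [180.0, 0.0, -143.1]
contact_force: [0.9, 0.2, -3.4]
gripper_width: 0.0133
gripper_force: 30.0
```

Request:
send_rows --steps '[{"dp": [0, 0, 2], "roll": 0, "jaw": 0}, {"dp": [0, 0, 3.5], "roll": 0, "jaw": 0}, {"dp": [0, 0, 3.5], "roll": 0, "jaw": 0}]'

```text
time_s: 7.6
tcp_pos: [0.4896, 0.3403, 0.0359]
eef_rot: [-180.0, -0.0, -143.1]
contact_force: [0.8, 0.4, -2.9]
gripper_width: 0.0137
gripper_force: 30.0
```

Request:
send_rows --steps '[{"dp": [0, 0, 1], "roll": 0, "jaw": 0}, {"dp": [0, 0, 1], "roll": 0, "jaw": 0}]'

```text
time_s: 7.85
tcp_pos: [0.4896, 0.3404, 0.035]
eef_rot: [-180.0, -0.0, -143.1]
contact_force: [-0.0, 0.6, -2.8]
gripper_width: 0.0133
gripper_force: 30.0
```

Request:
send_rows --steps '[{"dp": [0, 0, 1], "roll": 0, "jaw": 0}, {"dp": [0, 0, 1], "roll": 0, "jaw": 0}]'

```text
time_s: 8.1
tcp_pos: [0.4899, 0.3403, 0.0346]
eef_rot: [-180.0, 0.0, -143.0]
contact_force: [-0.7, -2.7, 3.3]
gripper_width: 0.0135
gripper_force: 30.0
```

Request:
send_rows --steps '[{"dp": [0, 0, 1], "roll": 0, "jaw": 0}, {"dp": [0, 0, 1], "roll": 0, "jaw": 0}]'

```text
time_s: 8.35
tcp_pos: [0.4901, 0.3401, 0.0344]
eef_rot: [-180.0, 0.0, -143.0]
contact_force: [-2.6, -4.6, 10.2]
gripper_width: 0.0132
gripper_force: 30.0
```

It has touched down at z 0.0346. Next I release and retreat.

Request:
send_rows --steps '[{"dp": [0, 0, -1], "roll": 0, "jaw": 0}, {"dp": [0, 0, -1], "roll": 0, "jaw": 15}, {"dp": [0, 0, -1], "roll": 0, "jaw": 40}, {"dp": [0, 0, -1], "roll": 0, "jaw": 45}]'

```text
time_s: 8.85
tcp_pos: [0.4898, 0.3409, 0.0339]
eef_rot: [180.0, 0.0, -143.1]
contact_force: [0.4, -0.3, 0.2]
gripper_width: 0.0276
gripper_force: 0.0
```

Request:
send_rows --steps '[{"dp": [0, 0, -15], "roll": 0, "jaw": 45}, {"dp": [0, 0, -60], "roll": 0, "jaw": 45}, {"dp": [0, 0, -120], "roll": 0, "jaw": 45}, {"dp": [0, 0, -180], "roll": 0, "jaw": 45}, {"dp": [0, 0, -210], "roll": 0, "jaw": 45}]'

```text
time_s: 9.48
tcp_pos: [0.4906, 0.3413, 0.2494]
eef_rot: [179.9, 0.4, -143.0]
contact_force: [-0.1, 0.3, -0.2]
gripper_width: 0.0394
gripper_force: 0.0
```

Run:
```python
from plant import r
from h import *
s=r.get_state();print(s["time_s"],s["tcp_pos"],s["eef_rot"],s["contact_force"],s["gripper_width"])
d={n:r.capture(n) for n in("wrist","side","top")};pickle.dump(d,open("cap4.pkl","wb"))
a=cv2.resize(d["top"]["image"][185:290,195:335],(400,300),interpolation=cv2.INTER_CUBIC);b=cv2.resize(d["side"]["image"][170:275,245:385],(400,300),interpolation=cv2.INTER_CUBIC)
cv2.imwrite("pics/m4.png",np.vstack([np.hstack([a,b]),np.hstack([cv2.resize(d["wrist"]["image"],(400,300)),cv2.resize(d["side"]["image"],(400,300))])]))
```

```text
9.475 [0.49063094 0.3413006  0.24941955] [ 179.94304895    0.35938013 -143.03107349] [-0.12364267  0.25259777 -0.20280225] 0.03939745006952668
```

View pics/m4.png

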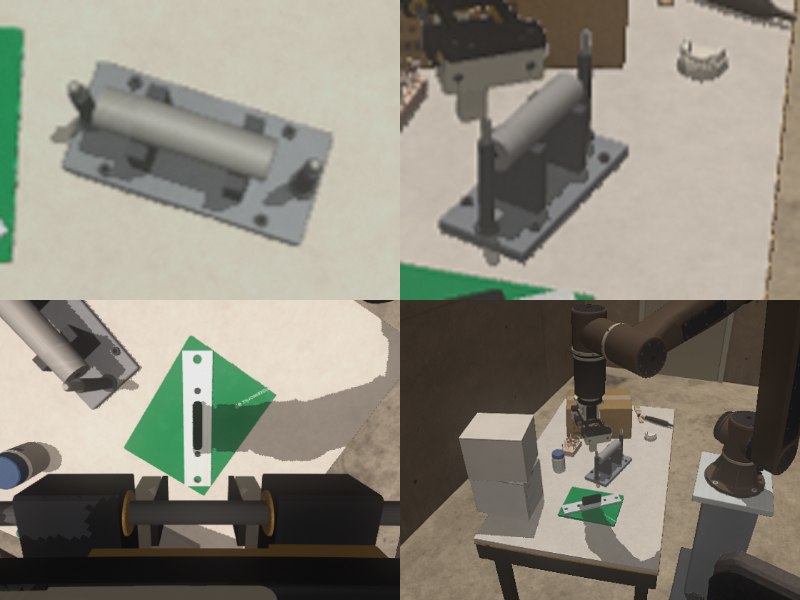

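The keeper lies flat on the notebook, handle up and clear of the edges. The bar's longer end, with the flat, points to the robot's left, next to the left post. I'll turn the wrist so its camera faces that end.

Request:
send_rows --steps '[{"dp": [-10, -20, 0], "roll": -0.15, "jaw": 45}, {"dp": [-20, -40, 0], "roll": -0.31, "jaw": 45}, {"dp": [-28, -60, 0], "roll": -0.47, "jaw": 45}, {"dp": [-28, -60, 0], "roll": -0.63, "jaw": 45}, {"dp": [-28, -60, 0], "roll": -0.79, "jaw": 45}]'

```text
time_s: 10.25
tcp_pos: [0.5479, 0.3087, 0.243]
eef_rot: [179.9, -0.1, -97.5]
contact_force: [0.5, 0.6, -0.2]
gripper_width: 0.0394
gripper_force: 0.0
```

Request:
send_rows --steps '[{"dp": [0, 0, 0], "roll": -0.16, "jaw": 45}, {"dp": [0, 0, 0], "roll": -0.32, "jaw": 45}, {"dp": [0, 0, 0], "roll": -0.48, "jaw": 45}, {"dp": [0, 0, 0], "roll": -0.64, "jaw": 45}, {"dp": [0, 0, 0], "roll": -0.8, "jaw": 45}]'

```text
time_s: 10.88
tcp_pos: [0.5476, 0.309, 0.2431]
eef_rot: [179.9, 0.0, -51.7]
contact_force: [-0.0, -0.1, 1.0]
gripper_width: 0.0393
gripper_force: 0.0
```

Request:
send_rows --steps '[{"dp": [0, 0, 0], "roll": -0.16, "jaw": 45}, {"dp": [0, 0, 0], "roll": -0.32, "jaw": 45}, {"dp": [0, 0, 0], "roll": -0.48, "jaw": 45}, {"dp": [0, 0, 0], "roll": -0.64, "jaw": 45}, {"dp": [0, 0, 0], "roll": -0.8, "jaw": 45}]'

```text
time_s: 11.5
tcp_pos: [0.5476, 0.3091, 0.2431]
eef_rot: [179.9, 0.1, -5.8]
contact_force: [-0.3, -0.0, 0.3]
gripper_width: 0.0395
gripper_force: 0.0
```

Request:
send_rows --steps '[{"dp": [0, 0, 0], "roll": -0.16, "jaw": 45}, {"dp": [0, 0, 0], "roll": -0.32, "jaw": 45}, {"dp": [0, 0, 0], "roll": -0.48, "jaw": 45}, {"dp": [0, 0, 0], "roll": -0.64, "jaw": 45}, {"dp": [0, 0, 0], "roll": -0.8, "jaw": 45}]'

```text
time_s: 12.12
tcp_pos: [0.5476, 0.3091, 0.2431]
eef_rot: [-180.0, 0.1, 40.0]
contact_force: [0.8, -0.4, 0.1]
gripper_width: 0.0397
gripper_force: 0.0
```

Request:
send_rows --steps '[{"dp": [0, 0, 0], "roll": -0.16, "jaw": 45}, {"dp": [0, 0, 0], "roll": -0.32, "jaw": 45}, {"dp": [0, 0, 0], "roll": -0.48, "jaw": 45}, {"dp": [0, 0, 0], "roll": -0.64, "jaw": 45}, {"dp": [0, 0, 0], "roll": -0.64, "jaw": 45}]'

```text
time_s: 12.75
tcp_pos: [0.5477, 0.3091, 0.2433]
eef_rot: [-179.9, 0.1, 76.3]
contact_force: [0.5, -0.1, -0.6]
gripper_width: 0.0396
gripper_force: 0.0
```

Run:
```python
from plant import r
from h import *
s=r.get_state();print(s["time_s"],s["tcp_pos"],s["eef_rot"],s["joints"].round(1))
d={n:r.capture(n) for n in("wrist","side","top")};pickle.dump(d,open("cap5.pkl","wb"))
O=np.array([.4997,.1045]);y=np.array([.2334,.972]);x=np.array([.972,-.2334])
F=lambda a,b,z:np.r_[O+a*x+b*y,z]
for n in d: print(n,proj(d[n],[F(-.018,.084,.095),F(.018,.084,.095),F(0,.084,.113),F(0,.084,.077),F(0,.052,.113),F(0,.095,.147),F(0,-.095,.147)]).round(0).tolist())
```

```text
12.75 [0.54770107 0.30912284 0.24327473] [-1.79946855e+02  6.66087638e-02  7.63284669e+01] [ 47.2  15.4  -3.1  -0.  -71.5 119.1]
wrist [[261.0, 315.0], [298.0, 315.0], [280.0, 326.0], [279.0, 305.0], [280.0, 355.0], [280.0, 338.0], [280.0, 510.0]]
side [[282.0, 227.0], [271.0, 223.0], [276.0, 219.0], [276.0, 230.0], [283.0, 214.0], [274.0, 211.0], [309.0, 181.0]]
top [[225.0, 228.0], [230.0, 214.0], [227.0, 220.0], [228.0, 223.0], [240.0, 224.0], [220.0, 215.0], [304.0, 242.0]]
```

Run:
```python
from h import *
d=pickle.load(open("cap5.pkl","rb"));d0=pickle.load(open("cap0.pkl","rb"))
f=lambda im,u,v,w:cv2.resize(im[v-w*3//8:v+w*3//8,u-w//2:u+w//2],(400,300),interpolation=cv2.INTER_CUBIC)
g=lambda im:cv2.convertScaleAbs(im,alpha=1.6)
cv2.imwrite("pics/m5.png",np.vstack([np.hstack([f(d["wrist"]["image"],280,325,100),f(d["side"]["image"],280,222,48)]),np.hstack([f(d["top"]["image"],236,222,48),g(f(d["side"]["image"],280,222,48))])]))
```

```text
(no output)
```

View pics/m5.png

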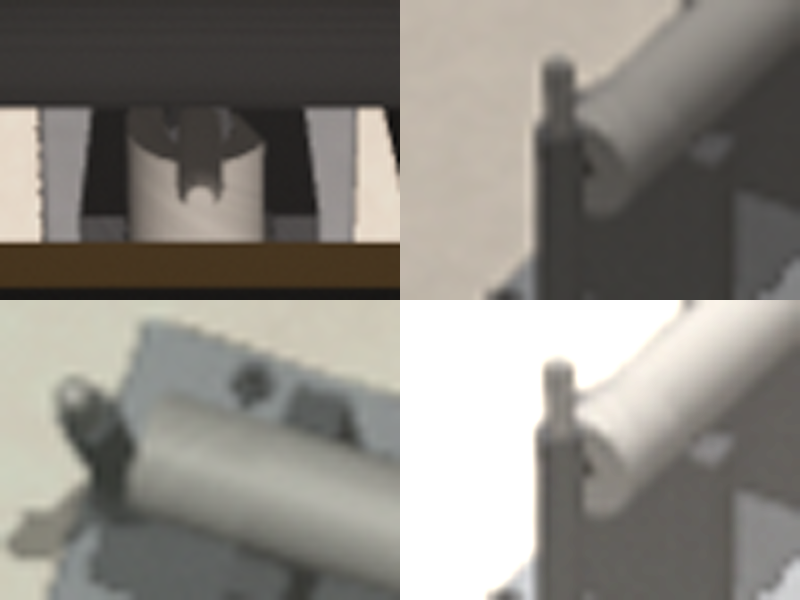

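The wrist crop, looking along the bar from its +y end, shows the end face as a D. The chord's upper corner is at (262,143), right of centre, and slants down to (235,110). That puts the flat about 116° from up, toward fixture +x. The tool cannot lean, so I'll roll the bar by pressing closed fingertips on its top between the V-blocks and dragging toward −x.

Request:
send_rows --steps '[{"dp": [-40, 3, 0], "roll": 0, "jaw": 0}, {"dp": [-95, 7, 0], "roll": 0, "jaw": 0}, {"dp": [-150, 12, 0], "roll": 0, "jaw": 0}, {"dp": [-200, 17, 0], "roll": 0, "jaw": 0}, {"dp": [-210, 17, 0], "roll": 0, "jaw": 0}]' --newtons 30

```text
time_s: 13.52
tcp_pos: [0.5145, 0.0988, 0.2445]
eef_rot: [180.0, -0.0, 76.1]
contact_force: [0.7, -0.0, 0.3]
gripper_width: 0.0012
gripper_force: 0.0
```

Request:
send_rows --steps '[{"dp": [0, 0, 40], "roll": 0, "jaw": 0}, {"dp": [0, 0, 80], "roll": 0, "jaw": 0}, {"dp": [0, 0, 100], "roll": 0, "jaw": 0}, {"dp": [0, 0, 110], "roll": 0, "jaw": 0}, {"dp": [0, 0, 110], "roll": 0, "jaw": 0}]'

```text
time_s: 14.15
tcp_pos: [0.5152, 0.1014, 0.1338]
eef_rot: [-180.0, 0.0, 76.4]
contact_force: [0.3, 0.4, 0.6]
gripper_width: 0.0007
gripper_force: 0.0
```

Request:
send_rows --steps '[{"dp": [0, 0, 2], "roll": 0, "jaw": 0}, {"dp": [0, 0, 4], "roll": 0, "jaw": 0}, {"dp": [0, 0, 4], "roll": 0, "jaw": 0}]'

```text
time_s: 14.52
tcp_pos: [0.5153, 0.1013, 0.1304]
eef_rot: [180.0, -0.0, 76.4]
contact_force: [0.1, 1.2, -1.1]
gripper_width: 0.0006
gripper_force: 0.0
```

Request:
send_rows --steps '[{"dp": [0, 0, 2], "roll": 0, "jaw": 0}, {"dp": [0, 0, 3], "roll": 0, "jaw": 0}, {"dp": [0, 0, 3], "roll": 0, "jaw": 0}]'

```text
time_s: 14.9
tcp_pos: [0.5152, 0.1012, 0.127]
eef_rot: [-180.0, 0.0, 76.4]
contact_force: [0.2, 0.7, 0.5]
gripper_width: 0.0006
gripper_force: 0.0
```

Request:
send_rows --steps '[{"dp": [0, 0, 1], "roll": 0, "jaw": 0}, {"dp": [0, 0, 1], "roll": 0, "jaw": 0}]'

```text
time_s: 15.15
tcp_pos: [0.5152, 0.1012, 0.126]
eef_rot: [-180.0, 0.0, 76.4]
contact_force: [-0.4, -0.5, 0.2]
gripper_width: 0.0004
gripper_force: 0.0
```

Request:
send_rows --steps '[{"dp": [0, 0, 1], "roll": 0, "jaw": 0}, {"dp": [0, 0, 1], "roll": 0, "jaw": 0}]'

```text
time_s: 15.4
tcp_pos: [0.5152, 0.1012, 0.125]
eef_rot: [-180.0, 0.0, 76.4]
contact_force: [-0.2, 0.4, -0.3]
gripper_width: 0.0004
gripper_force: 0.0
```

Request:
send_rows --steps '[{"dp": [0, 0, -4], "roll": 0, "jaw": 0}, {"dp": [0, -9, -4], "roll": 0, "jaw": 0}, {"dp": [0, -9, -1.5], "roll": 0, "jaw": 0}, {"dp": [0, -9, -1.5], "roll": 0, "jaw": 0}]'

```text
time_s: 15.9
tcp_pos: [0.5062, 0.1034, 0.1264]
eef_rot: [-180.0, 0.0, 76.4]
contact_force: [-0.4, -0.4, -0.5]
gripper_width: 0.0003
gripper_force: 0.0
```

Request:
send_rows --steps '[{"dp": [0, 0, 1], "roll": 0, "jaw": 0}, {"dp": [0, 0, 1], "roll": 0, "jaw": 0}]'

```text
time_s: 16.15
tcp_pos: [0.5065, 0.1033, 0.1254]
eef_rot: [-180.0, 0.0, 76.4]
contact_force: [0.1, -0.2, 0.3]
gripper_width: 0.0004
gripper_force: 0.0
```

Request:
send_rows --steps '[{"dp": [0, 0, 1], "roll": 0, "jaw": 0}, {"dp": [0, 0, 1], "roll": 0, "jaw": 0}]'

```text
time_s: 16.4
tcp_pos: [0.5064, 0.1033, 0.1244]
eef_rot: [-180.0, 0.0, 76.4]
contact_force: [0.0, 0.2, 0.7]
gripper_width: 0.0001
gripper_force: 0.0
```

Request:
send_rows --steps '[{"dp": [0, 0, 1], "roll": 0, "jaw": 0}, {"dp": [0, 0, 1], "roll": 0, "jaw": 0}]'

```text
time_s: 16.65
tcp_pos: [0.5064, 0.1033, 0.1235]
eef_rot: [-180.0, 0.0, 76.4]
contact_force: [0.2, 0.7, 0.5]
gripper_width: 0.0006
gripper_force: 0.0
```

Run:
```python
from plant import r
from h import *
s=r.get_state();print(s["time_s"],s["tcp_pos"],s["contact_force"])
d={n:r.capture(n) for n in("wrist","side","top")};pickle.dump(d,open("cap6.pkl","wb"))
O=np.array([.4997,.1045]);y=np.array([.2334,.972]);x=np.array([.972,-.2334])
F=lambda a,b,z:np.r_[O+a*x+b*y,z]
w=d["wrist"];print(proj(w,[F(-.018,.084,.095),F(.018,.084,.095),F(-.018,.052,.095),F(.018,.052,.095),F(0,0,.113)]).round(0).tolist())
cv2.imwrite("pics/m6.png",np.hstack([w["image"][:, :][0:420],cv2.resize(d["side"]["image"][165:235,255:295],(240,420))]))
```

```text
16.65 [0.5064228  0.10331616 0.12347923] [0.18414652 0.6501367  0.4850847 ]
[[230.0, 84.0], [300.0, 84.0], [232.0, 147.0], [299.0, 147.0], [266.0, 250.0]]
```

View pics/m6.png

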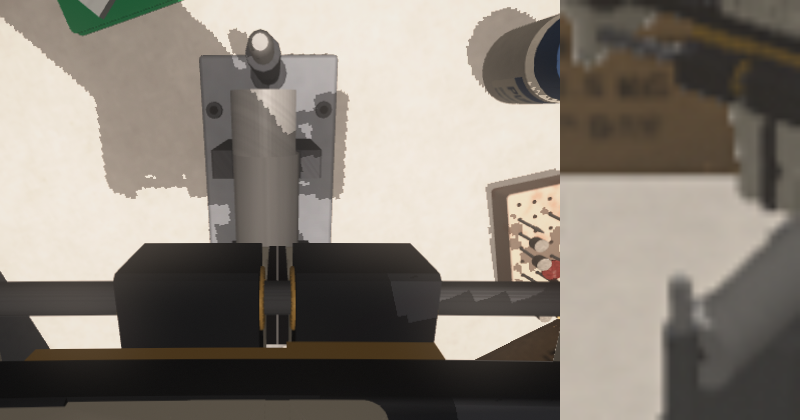

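The wrist view shows the bar between columns 231 and 297, its flat end at rows 88–150 and the closed fingertips at about (278,255). Nothing is touching yet, so I keep lowering.

Request:
send_rows --steps '[{"dp": [0, 0, 1], "roll": 0, "jaw": 0}, {"dp": [0, 0, 1], "roll": 0, "jaw": 0}]'

```text
time_s: 17.05
tcp_pos: [0.5064, 0.1033, 0.1225]
eef_rot: [-180.0, 0.0, 76.4]
contact_force: [0.1, -0.3, 0.1]
gripper_width: 0.0004
gripper_force: 0.0
```

Request:
send_rows --steps '[{"dp": [0, 0, 1], "roll": 0, "jaw": 0}, {"dp": [0, 0, 1], "roll": 0, "jaw": 0}]'

```text
time_s: 17.3
tcp_pos: [0.5064, 0.1033, 0.1215]
eef_rot: [-180.0, 0.0, 76.4]
contact_force: [0.2, -0.6, -0.1]
gripper_width: 0.0006
gripper_force: 0.0
```

Request:
send_rows --steps '[{"dp": [0, 0, 1], "roll": 0, "jaw": 0}, {"dp": [0, 0, 1], "roll": 0, "jaw": 0}]'

```text
time_s: 17.55
tcp_pos: [0.5065, 0.1033, 0.1205]
eef_rot: [-180.0, 0.0, 76.4]
contact_force: [-0.6, 0.4, 0.6]
gripper_width: 0.0005
gripper_force: 0.0
```

Request:
send_rows --steps '[{"dp": [0, 0, 1], "roll": 0, "jaw": 0}, {"dp": [0, 0, 1], "roll": 0, "jaw": 0}]'

```text
time_s: 17.8
tcp_pos: [0.5064, 0.1033, 0.1194]
eef_rot: [-180.0, 0.0, 76.4]
contact_force: [-1.4, 0.4, 0.3]
gripper_width: 0.0005
gripper_force: 0.0
```

Request:
send_rows --steps '[{"dp": [0, 0, 1], "roll": 0, "jaw": 0}, {"dp": [0, 0, 1], "roll": 0, "jaw": 0}]'

```text
time_s: 18.05
tcp_pos: [0.5064, 0.1033, 0.1185]
eef_rot: [-180.0, 0.0, 76.4]
contact_force: [0.8, 0.6, -0.1]
gripper_width: 0.0004
gripper_force: 0.0
```

Run:
```python
from plant import r
from h import *
s=r.get_state();print(s["time_s"],s["tcp_pos"],s["contact_force"],s["joint_torque"].round(1))
w=r.capture("wrist");pickle.dump(w,open("cap7.pkl","wb"))
g=w["image"].astype(int).sum(2)
for v in (100,120,140,170,200,235): print(v,g[v,214:320:2].tolist())
```

```text
18.05 [0.5064396  0.10333278 0.1184768 ] [ 0.84938134  0.63795547 -0.13869657] [  0.  -40.2  24.7   5.8   0.1  -0. ]
100 [295, 294, 300, 299, 297, 298, 296, 296, 227, 251, 268, 274, 287, 292, 299, 305, 310, 315, 324, 325, 338, 340, 429, 363, 538, 630, 629, 612, 594, 562, 551, 543, 550, 540, 532, 522, 506, 496, 475, 459, 438, 453, 511, 510, 512, 511, 505, 506, 507, 511, 514, 517, 327]
120 [294, 294, 295, 296, 293, 296, 296, 293, 236, 241, 256, 270, 280, 292, 301, 304, 310, 315, 320, 331, 343, 352, 364, 378, 382, 392, 380, 356, 355, 332, 330, 457, 536, 530, 527, 521, 500, 482, 477, 453, 418, 354, 305, 306, 308, 306, 311, 311, 314, 313, 312, 311, 311]
140 [296, 292, 292, 288, 289, 282, 183, 123, 149, 234, 257, 273, 284, 292, 301, 306, 307, 311, 318, 326, 329, 337, 344, 357, 361, 372, 369, 353, 346, 325, 326, 322, 319, 314, 316, 316, 310, 304, 296, 279, 261, 181, 136, 139, 139, 140, 142, 142, 143, 296, 310, 308, 311]
170 [187, 182, 184, 184, 184, 183, 184, 176, 171, 194, 235, 260, 272, 279, 286, 295, 302, 311, 319, 328, 335, 341, 346, 349, 348, 347, 356, 357, 352, 348, 343, 337, 329, 325, 321, 315, 310, 302, 291, 283, 274, 262, 224, 165, 183, 294, 291, 285, 286, 295, 288, 289, 298]
200 [314, 310, 307, 303, 305, 305, 305, 304, 302, 300, 233, 256, 277, 285, 292, 299, 308, 314, 322, 331, 335, 341, 346, 352, 349, 349, 356, 359, 354, 350, 346, 337, 326, 325, 320, 315, 310, 301, 290, 280, 272, 262, 215, 496, 493, 494, 494, 498, 499, 501, 503, 505, 504]
235 [502, 397, 310, 308, 307, 303, 302, 298, 297, 298, 274, 238, 265, 281, 287, 297, 305, 308, 318, 326, 334, 337, 342, 343, 345, 343, 348, 355, 349, 344, 340, 334, 325, 320, 316, 310, 302, 295, 283, 272, 265, 248, 223, 419, 422, 500, 503, 507, 512, 514, 517, 520, 521]
```

Run:
```python
from plant import r
from h import *
d=pickle.load(open("cap6.pkl","rb"));s=d["side"]
for z in (.10,.1095,.12,.13): print(z,proj(s,[[.5064,.1033,z]])[0].round(1))
O=np.array([.4997,.1045]);y=np.array([.2334,.972]);x=np.array([.972,-.2334])
F=lambda a,b,z:np.r_[O+a*x+b*y,z]
print("bar top line",[proj(s,[F(0,b,.113)])[0].round(1).tolist() for b in(.05,.02,0,-.03,-.06)])
print("bar axis end",proj(s,[F(0,-.06,.095),F(-.018,0,.095)]).round(1).tolist())
s2=r.capture("side")
im=np.vstack([np.hstack([cv2.resize(q["image"][150:240,255:375],(400,300),interpolation=cv2.INTER_CUBIC) for q in (s,s2)]),np.hstack([cv2.resize(pickle.load(open("cap7.pkl","rb"))["image"][60:360,100:500],(400,300)),cv2.resize(s2["image"][185:215,275:315],(400,300),interpolation=cv2.INTER_CUBIC)])])
cv2.imwrite("pics/m7.png",im)
g=s2["image"].astype(int).sum(2)
for u in (282,286,290,294,298,302): print(u,g[176:224,u].tolist())
```

```text
0.1 [290.2 208.4]
0.1095 [290.2 205.6]
0.12 [290.3 202.5]
0.13 [290.3 199.6]
bar top line [[283.0, 213.6], [288.7, 208.5], [292.4, 205.2], [297.8, 200.4], [303.0, 195.7]]
bar axis end [[302.9, 200.9], [297.7, 212.3]]
282 [131, 137, 131, 126, 128, 130, 123, 184, 211, 204, 203, 203, 202, 205, 201, 201, 196, 175, 461, 557, 542, 539, 538, 541, 548, 552, 548, 546, 548, 551, 551, 549, 553, 558, 570, 462, 307, 262, 269, 276, 281, 287, 288, 282, 278, 273, 258, 246]
286 [133, 146, 148, 135, 133, 129, 140, 143, 133, 247, 298, 289, 289, 290, 288, 287, 290, 289, 289, 287, 289, 289, 280, 319, 495, 557, 548, 542, 550, 557, 567, 493, 343, 269, 273, 283, 287, 285, 284, 284, 282, 278, 275, 265, 257, 249, 238, 228]
290 [168, 129, 133, 135, 138, 136, 131, 132, 132, 129, 145, 153, 145, 145, 143, 149, 129, 124, 127, 126, 141, 148, 172, 182, 163, 382, 540, 435, 283, 258, 269, 279, 286, 288, 288, 284, 281, 278, 272, 267, 260, 252, 243, 234, 220, 198, 176, 171]
294 [196, 175, 136, 133, 136, 136, 132, 131, 129, 132, 129, 152, 254, 294, 294, 293, 291, 295, 299, 303, 288, 273, 273, 270, 272, 272, 274, 278, 285, 286, 286, 288, 287, 282, 277, 272, 266, 257, 248, 239, 225, 202, 177, 169, 178, 182, 180, 170]
298 [136, 193, 199, 150, 136, 178, 196, 192, 172, 218, 254, 252, 250, 253, 252, 299, 326, 261, 331, 380, 431, 394, 348, 410, 453, 456, 353, 274, 279, 278, 278, 276, 269, 261, 254, 243, 229, 205, 179, 169, 170, 168, 171, 170, 171, 171, 171, 173]
302 [128, 129, 176, 187, 146, 154, 231, 229, 195, 176, 201, 218, 217, 216, 215, 216, 211, 180, 448, 482, 440, 446, 441, 438, 430, 415, 391, 374, 347, 320, 285, 257, 237, 215, 188, 169, 171, 170, 171, 174, 171, 174, 174, 174, 172, 173, 173, 172]
```

The side camera pixels put the closed fingertips well above their nominal height, at v≈200 against 207 expected. I'll keep lowering until the force shows contact.

Request:
send_rows --steps '[{"dp": [0, 0, 1.5], "roll": 0, "jaw": 0}, {"dp": [0, 0, 3], "roll": 0, "jaw": 0}, {"dp": [0, 0, 3], "roll": 0, "jaw": 0}]'

```text
time_s: 18.52
tcp_pos: [0.5064, 0.1033, 0.1154]
eef_rot: [-180.0, 0.0, 76.4]
contact_force: [0.9, -0.1, -0.5]
gripper_width: 0.0004
gripper_force: 0.0
```

Request:
send_rows --steps '[{"dp": [0, 0, 1], "roll": 0, "jaw": 0}, {"dp": [0, 0, 2], "roll": 0, "jaw": 0}, {"dp": [0, 0, 2], "roll": 0, "jaw": 0}]'

```text
time_s: 18.9
tcp_pos: [0.5064, 0.1033, 0.1134]
eef_rot: [-180.0, 0.0, 76.4]
contact_force: [0.5, 0.1, 0.5]
gripper_width: 0.0006
gripper_force: 0.0
```

Request:
send_rows --steps '[{"dp": [0, 0, 1], "roll": 0, "jaw": 0}, {"dp": [0, 0, 2], "roll": 0, "jaw": 0}, {"dp": [0, 0, 2], "roll": 0, "jaw": 0}]'

```text
time_s: 19.27
tcp_pos: [0.5064, 0.1033, 0.1115]
eef_rot: [-180.0, 0.0, 76.4]
contact_force: [0.4, -0.3, 0.6]
gripper_width: 0.0005
gripper_force: 0.0
```

Request:
send_rows --steps '[{"dp": [0, 0, 1], "roll": 0, "jaw": 0}, {"dp": [0, 0, 2], "roll": 0, "jaw": 0}, {"dp": [0, 0, 2], "roll": 0, "jaw": 0}]'

```text
time_s: 19.65
tcp_pos: [0.5064, 0.1033, 0.1095]
eef_rot: [-180.0, 0.0, 76.4]
contact_force: [0.1, 0.1, -0.8]
gripper_width: 0.0002
gripper_force: 0.0
```

Request:
send_rows --steps '[{"dp": [0, 0, 1], "roll": 0, "jaw": 0}, {"dp": [0, 0, 2], "roll": 0, "jaw": 0}, {"dp": [0, 0, 2], "roll": 0, "jaw": 0}]'

```text
time_s: 20.02
tcp_pos: [0.5064, 0.1033, 0.1075]
eef_rot: [-180.0, 0.0, 76.4]
contact_force: [0.3, 0.3, -0.6]
gripper_width: 0.0006
gripper_force: 0.0
```

Request:
send_rows --steps '[{"dp": [0, 0, 1], "roll": 0, "jaw": 0}, {"dp": [0, 0, 1], "roll": 0, "jaw": 0}]'

```text
time_s: 20.27
tcp_pos: [0.5064, 0.1033, 0.1065]
eef_rot: [-180.0, 0.0, 76.4]
contact_force: [-0.3, -0.4, -0.5]
gripper_width: 0.0006
gripper_force: 0.0
```

Run:
```python
from plant import r
from h import *
s2=r.capture("side");s=r.get_state();print(s["tcp_pos"],s["contact_force"])
g=s2["image"].astype(int).sum(2)
for u in (284,286,288,290,292,294,296): print(u,g[186:216,u].tolist())
pickle.dump({"side":s2,"wrist":r.capture("wrist")},open("cap8.pkl","wb"))
```

```text
[0.50643756 0.10332037 0.10651629] [ 0.42602106  0.18805242 -0.02483782]
284 [192, 253, 302, 321, 298, 279, 280, 276, 363, 432, 445, 443, 447, 444, 447, 449, 525, 564, 558, 559, 557, 561, 573, 495, 348, 276, 278, 283, 284, 285]
286 [137, 141, 161, 257, 295, 292, 292, 291, 291, 291, 291, 288, 287, 290, 292, 285, 276, 421, 538, 562, 569, 495, 344, 269, 275, 285, 284, 285, 285, 284]
288 [132, 135, 127, 204, 246, 226, 215, 214, 214, 211, 222, 227, 217, 214, 217, 217, 210, 234, 404, 499, 383, 262, 272, 282, 287, 286, 287, 284, 281, 274]
290 [132, 135, 135, 132, 145, 152, 146, 147, 147, 146, 132, 124, 129, 129, 144, 173, 186, 184, 151, 224, 275, 281, 287, 286, 286, 285, 281, 279, 273, 268]
292 [134, 130, 135, 132, 161, 263, 301, 296, 295, 294, 297, 286, 281, 286, 295, 298, 297, 298, 289, 276, 282, 286, 287, 285, 284, 279, 275, 268, 263, 256]
294 [135, 130, 133, 131, 126, 211, 278, 294, 293, 293, 292, 296, 299, 293, 283, 273, 272, 272, 277, 267, 278, 290, 284, 282, 275, 270, 267, 259, 250, 237]
296 [210, 186, 191, 211, 191, 230, 276, 258, 252, 257, 252, 251, 250, 255, 255, 258, 260, 261, 277, 287, 287, 285, 278, 275, 269, 259, 249, 241, 230, 204]
```

Request:
send_rows --steps '[{"dp": [0, 0, 1], "roll": 0, "jaw": 0}, {"dp": [0, 0, 1], "roll": 0, "jaw": 0}]'

```text
time_s: 20.62
tcp_pos: [0.5064, 0.1033, 0.1055]
eef_rot: [-180.0, 0.0, 76.4]
contact_force: [0.0, 0.2, -0.2]
gripper_width: 0.0002
gripper_force: 0.0
```

Request:
send_rows --steps '[{"dp": [0, 0, 1], "roll": 0, "jaw": 0}, {"dp": [0, 0, 1], "roll": 0, "jaw": 0}]'

```text
time_s: 20.88
tcp_pos: [0.5064, 0.1033, 0.1045]
eef_rot: [-180.0, 0.0, 76.4]
contact_force: [0.2, -0.3, 0.2]
gripper_width: 0.0001
gripper_force: 0.0
```

Request:
send_rows --steps '[{"dp": [0, 0, 1], "roll": 0, "jaw": 0}, {"dp": [0, 0, 1], "roll": 0, "jaw": 0}]'

```text
time_s: 21.12
tcp_pos: [0.5064, 0.1033, 0.1035]
eef_rot: [-180.0, 0.0, 76.4]
contact_force: [-0.1, -0.2, -0.4]
gripper_width: 0.0004
gripper_force: 0.0
```

Request:
send_rows --steps '[{"dp": [0, 0, 1], "roll": 0, "jaw": 0}, {"dp": [0, 0, 1], "roll": 0, "jaw": 0}]'

```text
time_s: 21.38
tcp_pos: [0.5066, 0.1034, 0.1028]
eef_rot: [180.0, -0.0, 76.4]
contact_force: [-0.8, 0.0, 2.9]
gripper_width: 0.0006
gripper_force: 1.4
```

Request:
send_rows --steps '[{"dp": [0, 0, 1], "roll": 0, "jaw": 0}, {"dp": [0, 0, 1], "roll": 0, "jaw": 0}]'

```text
time_s: 21.62
tcp_pos: [0.5068, 0.1034, 0.1026]
eef_rot: [180.0, -0.0, 76.4]
contact_force: [-4.1, -0.3, 10.6]
gripper_width: -0.0003
gripper_force: 5.0
```

Request:
send_rows --steps '[{"dp": [0, 0, 1], "roll": 0, "jaw": 0}, {"dp": [0, 0, 1], "roll": 0, "jaw": 0}]'

```text
time_s: 21.88
tcp_pos: [0.5069, 0.1034, 0.1024]
eef_rot: [179.9, -0.0, 76.4]
contact_force: [-6.3, -0.3, 18.9]
gripper_width: 0.0007
gripper_force: 8.8
```

Request:
send_rows --steps '[{"dp": [0, 0, 1], "roll": 0, "jaw": 0}, {"dp": [0, 0, 1], "roll": 0, "jaw": 0}]'

```text
time_s: 22.12
tcp_pos: [0.5069, 0.1034, 0.1023]
eef_rot: [179.9, -0.0, 76.4]
contact_force: [-10.9, 0.4, 26.5]
gripper_width: 0.0002
gripper_force: 12.9
```

Run:
```python
from plant import r
from h import *
c=pickle.load(open("cap8.pkl","rb"));c0=pickle.load(open("cap5.pkl","rb"))
s2=r.capture("side");w2=r.capture("wrist")
f=lambda im,u0,u1,v0,v1:cv2.resize(im[v0:v1,u0:u1],(400,300),interpolation=cv2.INTER_CUBIC)
im=np.vstack([np.hstack([f(s2["image"],250,330,160,220),f(w2["image"],180,380,60,210)]),np.hstack([f(w2["image"],220,340,240,330),f(c0["side"]["image"],230,390,100,220)])])
cv2.imwrite("pics/m8.png",im)
```

```text
(no output)
```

Contact came at TCP z ≈ 0.103, with 26 N down. Now a first drag toward −x.

Request:
send_rows --steps '[{"dp": [0, -2, 0], "roll": 0, "jaw": 0}, {"dp": [0, -4, 0], "roll": 0, "jaw": 0}, {"dp": [0, -6, 0], "roll": 0, "jaw": 0}, {"dp": [0, -8, 0], "roll": 0, "jaw": 0}, {"dp": [0, -8, 0], "roll": 0, "jaw": 0}]'

```text
time_s: 22.85
tcp_pos: [0.5036, 0.1046, 0.1036]
eef_rot: [179.5, -0.1, 76.5]
contact_force: [8.3, -13.9, 20.3]
gripper_width: 0.0006
gripper_force: 10.7
```

Run:
```python
from plant import r
from h import *
w0=pickle.load(open("cap8.pkl","rb"))["wrist"];w=r.capture("wrist");s=r.capture("side");pickle.dump((w,s),open("cap9.pkl","wb"))
g=w["image"].astype(int).sum(2)
for v in (75,90,105,120,135): print(v,g[v,214:320:3].tolist())
O=np.array([.4997,.1045]);y=np.array([.2334,.972]);x=np.array([.972,-.2334])
F=lambda a,b,z:np.r_[O+a*x+b*y,z]
print(proj(w,[F(-.018,.084,.095),F(.018,.084,.095),F(-.018,.052,.095),F(.018,.052,.095),F(-.018,.03,.095),F(.018,.03,.095)]).round(0).tolist())
```

```text
75 [313, 315, 312, 314, 312, 310, 313, 311, 312, 312, 314, 313, 315, 197, 197, 192, 142, 145, 149, 155, 158, 159, 160, 276, 308, 283, 524, 526, 525, 524, 524, 524, 531, 536, 536, 532]
90 [310, 309, 311, 308, 311, 240, 262, 284, 297, 304, 315, 503, 526, 534, 537, 551, 599, 620, 646, 628, 620, 578, 564, 562, 551, 533, 520, 499, 473, 494, 524, 528, 529, 527, 523, 528]
105 [183, 178, 269, 306, 306, 266, 259, 279, 290, 299, 310, 317, 323, 329, 335, 354, 603, 605, 628, 629, 618, 570, 550, 550, 548, 529, 513, 491, 466, 501, 520, 519, 513, 512, 513, 471]
120 [234, 301, 303, 302, 300, 283, 247, 270, 288, 298, 307, 324, 336, 345, 346, 360, 375, 380, 386, 370, 591, 573, 562, 560, 534, 517, 517, 483, 451, 342, 313, 315, 316, 318, 320, 321]
135 [299, 299, 297, 299, 299, 301, 244, 271, 286, 295, 310, 320, 325, 329, 330, 344, 362, 372, 377, 375, 368, 352, 346, 564, 538, 517, 500, 474, 456, 327, 310, 409, 424, 507, 427, 317]
[[231.0, 83.0], [309.0, 83.0], [234.0, 153.0], [308.0, 152.0], [235.0, 197.0], [307.0, 196.0]]
```

Run:
```python
from h import *
w,s=pickle.load(open("cap9.pkl","rb"))
g=w["image"].astype(int).sum(2)
for v in (100,125,140,150,156,162,168,180,195,215): print(v,g[v,226:238].tolist(),g[v,290:318].tolist())
w=pickle.load(open("cap8.pkl","rb"))["wrist"];g=w["image"].astype(int).sum(2);print("before drag")
for v in (100,125,140,150,162,180,195,215): print(v,g[v,226:238].tolist(),g[v,290:318].tolist())
```

```text
100 [304, 303, 301, 250, 236, 245, 253, 264, 268, 276, 279, 281] [525, 520, 513, 507, 506, 498, 489, 483, 474, 457, 462, 494, 519, 520, 521, 520, 520, 521, 518, 521, 516, 514, 516, 514, 516, 515, 518, 517]
125 [304, 303, 303, 290, 244, 232, 247, 253, 263, 267, 276, 281] [524, 515, 501, 493, 493, 489, 483, 483, 462, 447, 396, 328, 311, 312, 313, 312, 312, 314, 316, 316, 314, 317, 313, 318, 320, 320, 320, 320]
140 [300, 297, 297, 295, 270, 243, 241, 253, 261, 268, 273, 281] [532, 517, 505, 496, 494, 482, 472, 466, 449, 435, 373, 307, 306, 306, 308, 308, 310, 312, 309, 312, 312, 424, 507, 509, 424, 313, 315, 315]
150 [128, 130, 127, 126, 139, 195, 231, 247, 255, 264, 268, 276] [311, 312, 310, 310, 310, 301, 299, 296, 286, 283, 217, 139, 140, 141, 139, 139, 142, 142, 140, 142, 144, 145, 145, 145, 146, 146, 148, 148]
156 [167, 166, 169, 165, 166, 204, 241, 257, 263, 272, 277, 280] [306, 305, 299, 302, 296, 289, 285, 282, 283, 265, 208, 168, 167, 165, 165, 164, 168, 168, 167, 173, 182, 187, 194, 194, 194, 192, 195, 194]
162 [185, 185, 183, 182, 178, 191, 207, 229, 247, 261, 266, 277] [311,
[... 1919 characters left out ...]
6, 165, 176, 185, 189, 189, 190, 186, 186, 188, 191, 189, 192, 192, 193, 192, 193]
180 [185, 184, 170, 184, 219, 237, 250, 267, 273, 275, 282, 286] [298, 295, 291, 286, 281, 282, 277, 267, 256, 233, 198, 172, 167, 178, 187, 186, 189, 190, 189, 252, 299, 299, 299, 296, 293, 292, 292, 299]
195 [310, 307, 307, 291, 255, 234, 249, 260, 275, 280, 283, 288] [296, 294, 290, 288, 279, 277, 274, 265, 253, 228, 251, 292, 306, 307, 309, 309, 310, 312, 310, 311, 312, 312, 312, 313, 313, 314, 315, 316]
215 [401, 308, 308, 306, 281, 247, 241, 253, 269, 278, 282, 283] [297, 290, 284, 282, 282, 278, 273, 263, 248, 221, 400, 505, 506, 508, 507, 507, 506, 506, 505, 502, 505, 505, 506, 506, 510, 512, 511, 511]
```

The wrist pixels show the right-hand step at the flat growing from 1.6 mm to 2.4 mm. So the bar is rolling the right way, from about 122° to about 116°. Continuing the drag.

Request:
send_rows --steps '[{"dp": [0, -2, 0], "roll": 0, "jaw": 0}, {"dp": [0, -4, 0], "roll": 0, "jaw": 0}, {"dp": [0, -6, 0], "roll": 0, "jaw": 0}, {"dp": [0, -8, 0], "roll": 0, "jaw": 0}, {"dp": [0, -10, 0], "roll": 0, "jaw": 0}]'

```text
time_s: 23.58
tcp_pos: [0.4971, 0.1066, 0.1062]
eef_rot: [179.1, -0.1, 76.6]
contact_force: [14.4, -23.1, 36.4]
gripper_width: 0.0005
gripper_force: 17.6
```

```bash
cat >> h.py <<'E'
O=np.array([.4997,.1045]);Y=np.array([.2334,.972]);X=np.array([.972,-.2334])
F=lambda a,b,z:np.r_[O+a*X+b*Y,z]
def look(tag,rows=(-10,14)):
    from plant import r
    w=r.capture("wrist");s=r.get_state();pickle.dump(w,open(tag+".pkl","wb"))
    p=s["tcp_pos"][:2]-O;f=s["contact_force"]
    print("t",s["time_s"],"fix x,y mm",(p@X*1e3).round(1),(p@Y*1e3).round(1),"z",s["tcp_pos"][2].round(4),"F fix",(f[:2]@X).round(1),(f[:2]@Y).round(1),f[2].round(1))
    g=w["image"].astype(int).sum(2)
    for y in (.078,.068,.058,.055,.040,.030):
        a,b=proj(w,[F(-.018,y,.1),F(.018,y,.1)]); v=int((a[1]+b[1])/2)
        print("y",y,"row",v,"pred",a[0].round(),b[0].round(),"L",g[v,int(a[0])-6:int(a[0])+8].tolist(),"R",g[v,int(b[0])-24:int(b[0])+5].tolist())
    return w,s
E
python3 - <<'E'
from h import *
look("cap10")
E
```

```text
t 23.625 fix x,y mm -3.1 1.4 z 0.1063 F fix 17.9 -18.5 34.4
y 0.078 row 97 pred 246.0 324.0 L [232, 241, 253, 262, 270, 318, 379, 409, 410, 433, 447, 445, 456, 467] R [525, 523, 515, 503, 506, 505, 509, 511, 512, 512, 515, 516, 519, 519, 521, 521, 522, 520, 521, 519, 519, 519, 518, 518, 495, 459, 460, 458, 414]
y 0.068 row 119 pred 246.0 323.0 L [238, 250, 256, 261, 269, 275, 284, 292, 298, 305, 311, 311, 319, 324] R [509, 511, 509, 503, 506, 482, 393, 315, 315, 313, 314, 311, 313, 315, 314, 313, 316, 315, 317, 319, 319, 320, 321, 322, 321, 320, 320, 320, 320]
y 0.058 row 141 pred 247.0 323.0 L [230, 241, 251, 253, 267, 270, 279, 287, 289, 295, 302, 303, 308, 313] R [523, 516, 515, 506, 492, 489, 421, 326, 303, 304, 304, 304, 304, 305, 304, 305, 304, 305, 308, 307, 308, 309, 308, 308, 310, 313, 314, 319, 319]
y 0.055 row 147 pred 247.0 322.0 L [238, 251, 258, 267, 275, 282, 287, 287, 295, 299, 296, 302, 305, 305] R [327, 322, 317, 310, 301, 301, 242, 158, 146, 145, 146, 148, 148, 149, 148, 149, 150, 150, 152, 152, 151, 152, 155, 155, 155, 157, 159, 160, 160]
y 0.04 row 178 pred 248.0 321.0 L [208, 235, 241, 248, 253, 259, 268, 274, 279, 284, 295, 298, 303, 307] R [324, 321, 318, 314, 318, 319, 316, 311, 309, 304, 297, 282, 268, 263, 259, 245, 225, 214, 211, 216, 215, 215, 217, 220, 250, 290, 300, 302, 305]
y 0.03 row 198 pred 248.0 321.0 L [237, 244, 248, 256, 263, 270, 275, 283, 288, 291, 298, 305, 307, 311] R [320, 320, 320, 316, 316, 318, 315, 311, 307, 305, 302, 288, 274, 261, 256, 253, 280, 307, 306, 306, 310, 310, 310, 310, 312, 310, 312, 314, 314]
```

The step is now about 4.1 mm, so θ ≈ 107°. I'll do another stroke, biased in tool x to relieve the axial load.

Request:
send_rows --steps '[{"dp": [0, 0, -10], "roll": 0, "jaw": 0}, {"dp": [0, 10, -14], "roll": 0, "jaw": 0}, {"dp": [0, 19, -12], "roll": 0, "jaw": 0}, {"dp": [0, 19, -2], "roll": 0, "jaw": 0}, {"dp": [0, 19, 0], "roll": 0, "jaw": 0}]'

```text
time_s: 24.25
tcp_pos: [0.509, 0.1034, 0.102]
eef_rot: [179.9, 0.0, 76.5]
contact_force: [-13.6, -0.3, 45.3]
gripper_width: 0.0006
gripper_force: 23.1
```

Request:
send_rows --steps '[{"dp": [-0.5, -2, 0], "roll": 0, "jaw": 0}, {"dp": [-1, -4, 0], "roll": 0, "jaw": 0}, {"dp": [-1.5, -6, 0], "roll": 0, "jaw": 0}, {"dp": [-2, -8, 0], "roll": 0, "jaw": 0}, {"dp": [-2.5, -10, 0], "roll": 0, "jaw": 0}]'

```text
time_s: 24.88
tcp_pos: [0.5045, 0.1046, 0.1039]
eef_rot: [179.3, -0.3, 76.6]
contact_force: [12.3, -7.2, 25.9]
gripper_width: 0.0003
gripper_force: 12.8
```

Request:
send_rows --steps '[{"dp": [-0.5, -2, 0], "roll": 0, "jaw": 0}, {"dp": [-1, -4, 0], "roll": 0, "jaw": 0}, {"dp": [-1.5, -6, 0], "roll": 0, "jaw": 0}, {"dp": [-2, -8, 0], "roll": 0, "jaw": 0}, {"dp": [-2.5, -10, 0], "roll": 0, "jaw": 0}]'

```text
time_s: 25.5
tcp_pos: [0.4983, 0.1062, 0.1067]
eef_rot: [178.9, -0.6, 76.7]
contact_force: [17.3, -8.2, 36.4]
gripper_width: 0.0006
gripper_force: 18.2
```

Run:
```python
from h import *
look("cap11")
```

```text
t 25.55 fix x,y mm -1.9 1.3 z 0.1068 F fix 17.2 -2.2 34.8
y 0.078 row 97 pred 244.0 321.0 L [250, 254, 263, 270, 280, 334, 394, 425, 428, 440, 453, 454, 451, 468] R [520, 511, 515, 513, 511, 509, 510, 511, 511, 512, 514, 517, 519, 521, 521, 520, 523, 519, 521, 521, 521, 519, 518, 518, 516, 519, 516, 518, 495]
y 0.068 row 119 pred 244.0 321.0 L [250, 259, 265, 273, 281, 285, 295, 304, 303, 313, 317, 318, 323, 327] R [521, 515, 509, 514, 497, 402, 312, 313, 311, 314, 314, 315, 313, 315, 315, 314, 314, 315, 316, 318, 316, 318, 320, 319, 320, 319, 321, 319, 322]
y 0.058 row 141 pred 245.0 320.0 L [245, 256, 263, 263, 272, 281, 285, 292, 296, 301, 304, 304, 307, 314] R [524, 512, 500, 497, 474, 382, 308, 308, 307, 308, 307, 309, 307, 308, 309, 309, 309, 310, 312, 313, 314, 314, 314, 315, 317, 315, 316, 315, 316]
y 0.055 row 147 pred 245.0 320.0 L [241, 253, 264, 269, 278, 284, 289, 293, 296, 296, 303, 302, 302, 313] R [321, 316, 308, 306, 262, 179, 142, 145, 145, 144, 145, 145, 145, 145, 146, 149, 148, 147, 149, 154, 149, 148, 150, 150, 154, 155, 155, 155, 155]
y 0.04 row 178 pred 245.0 319.0 L [232, 239, 247, 256, 263, 271, 277, 282, 290, 295, 298, 304, 310, 312] R [322, 315, 316, 320, 320, 316, 312, 311, 309, 295, 284, 271, 263, 261, 256, 228, 209, 211, 214, 211, 212, 214, 215, 216, 237, 276, 297, 300, 303]
y 0.03 row 198 pred 246.0 318.0 L [232, 242, 250, 259, 267, 272, 277, 283, 292, 295, 303, 306, 311, 316] R [321, 321, 320, 318, 320, 318, 315, 309, 306, 301, 290, 277, 265, 262, 256, 257, 282, 306, 306, 307, 308, 308, 310, 311, 310, 313, 311, 311, 313]
```

The second stroke gained little, because pressing on the right slope rolls the bar back. I'm still in contact at the top, so I continue dragging left over the left slope, where down-force helps.

Request:
send_rows --steps '[{"dp": [-0.5, -2, 0], "roll": 0, "jaw": 0}, {"dp": [-1, -4, 0.3], "roll": 0, "jaw": 0}, {"dp": [-1.5, -6, 0.6], "roll": 0, "jaw": 0}, {"dp": [-2, -8, 1], "roll": 0, "jaw": 0}, {"dp": [-2.5, -10, 1.5], "roll": 0, "jaw": 0}]'

```text
time_s: 26.18
tcp_pos: [0.4921, 0.1078, 0.1087]
eef_rot: [178.4, -0.8, 76.8]
contact_force: [18.4, -9.6, 56.5]
gripper_width: 0.0001
gripper_force: 28.6
```

Run:
```python
from h import *
look("cap12")
```

```text
t 26.225 fix x,y mm -8.3 1.4 z 0.1088 F fix 18.7 -4.2 53.6
y 0.078 row 97 pred 258.0 334.0 L [394, 396, 415, 429, 435, 455, 470, 473, 474, 484, 489, 485, 487, 499] R [509, 508, 510, 512, 510, 515, 519, 516, 519, 522, 520, 521, 521, 522, 522, 519, 518, 518, 518, 518, 518, 517, 517, 518, 520, 521, 522, 523, 522]
y 0.068 row 119 pred 258.0 333.0 L [298, 303, 309, 311, 313, 317, 317, 313, 425, 487, 489, 493, 506, 511] R [312, 315, 313, 313, 312, 313, 313, 314, 314, 311, 311, 312, 313, 315, 315, 317, 317, 317, 318, 321, 318, 319, 318, 319, 320, 317, 317, 292, 224]
y 0.058 row 140 pred 258.0 332.0 L [285, 291, 298, 300, 304, 307, 312, 309, 316, 318, 318, 318, 322, 326] R [309, 309, 309, 312, 309, 309, 310, 311, 309, 310, 312, 311, 312, 311, 312, 312, 313, 312, 315, 315, 316, 316, 319, 317, 317, 315, 317, 317, 317]
y 0.055 row 147 pred 258.0 332.0 L [284, 285, 292, 298, 304, 310, 310, 309, 315, 319, 320, 321, 324, 331] R [142, 142, 144, 145, 145, 145, 145, 145, 146, 146, 148, 148, 148, 149, 150, 150, 148, 152, 152, 154, 154, 154, 157, 155, 159, 160, 159, 172, 222]
y 0.04 row 177 pred 259.0 331.0 L [276, 282, 285, 295, 298, 306, 308, 310, 313, 317, 321, 331, 334, 337] R [324, 318, 304, 295, 292, 289, 292, 289, 279, 266, 247, 226, 218, 217, 221, 219, 215, 215, 218, 215, 217, 221, 223, 232, 274, 302, 305, 305, 310]
y 0.03 row 197 pred 259.0 330.0 L [279, 283, 289, 295, 301, 304, 312, 314, 313, 315, 322, 327, 335, 342] R [327, 318, 309, 298, 292, 288, 289, 289, 282, 352, 382, 334, 310, 308, 309, 310, 311, 310, 313, 312, 313, 314, 314, 315, 314, 316, 317, 318, 317]
```

The forces and silhouettes show the bar rolling up the left V face by about 6 mm, because V friction is high. I'll back off so it reseats. The new plan is to wipe down the bar's left side with one open finger. Pad friction then turns it the right way while pressing it into the V.

Request:
send_rows --steps '[{"dp": [1, 4, 0], "roll": 0, "jaw": 0}, {"dp": [2, 8, 0], "roll": 0, "jaw": 0}, {"dp": [3, 12, 0], "roll": 0, "jaw": 0}, {"dp": [4, 16, 0], "roll": 0, "jaw": 0}, {"dp": [5, 18, -2], "roll": 0, "jaw": 0}]'

```text
time_s: 26.85
tcp_pos: [0.503, 0.105, 0.1047]
eef_rot: [179.3, -0.3, 76.6]
contact_force: [10.9, -6.0, 20.0]
gripper_width: 0.0002
gripper_force: 9.8
```

Request:
send_rows --steps '[{"dp": [0, 2, -4], "roll": 0, "jaw": 0}, {"dp": [2, 2, -20], "roll": 0, "jaw": 10}, {"dp": [2, 8, -45], "roll": 0, "jaw": 65}, {"dp": [2, 12, -45], "roll": 0, "jaw": 65}, {"dp": [2, 12, -45], "roll": 0, "jaw": 65}]'

```text
time_s: 27.48
tcp_pos: [0.5066, 0.1024, 0.1435]
eef_rot: [-179.9, 0.1, 76.4]
contact_force: [-1.0, -0.1, -0.8]
gripper_width: 0.0335
gripper_force: 0.0
```

Run:
```python
from h import *
w,s=look("cap13");print(s["gripper_width"],s["eef_rot"])
from plant import r
a=pickle.load(open("cap5.pkl","rb"))["side"]["image"].astype(int);b=r.capture("side");t=r.capture("top");pickle.dump((b,t),open("cap13s.pkl","wb"))
print("side diff in bar-left region",np.abs(a-b["image"])[205:235,272:286].mean(), np.abs(pickle.load(open("cap5.pkl","rb"))["top"]["image"].astype(int)-t["image"])[215:240,225:250].mean())
c=pickle.load(open("cap0.pkl","rb"))["top"]
print("jar lid",at_z(c,(249,149),.076),"bur",at_z(c,(305,160),.04))
```

```text
t 27.525 fix x,y mm 7.0 -0.6 z 0.1435 F fix -0.8 -0.9 -0.0
y 0.078 row 95 pred 233.0 297.0 L [286, 284, 284, 284, 282, 282, 281, 282, 236, 218, 230, 241, 247, 254] R [550, 535, 530, 529, 521, 514, 513, 503, 497, 494, 489, 483, 480, 472, 460, 457, 437, 431, 415, 402, 443, 484, 486, 486, 487, 488, 491, 490, 490]
y 0.068 row 113 pred 233.0 297.0 L [278, 278, 278, 276, 275, 278, 278, 251, 220, 224, 233, 240, 250, 253] R [542, 532, 524, 527, 518, 511, 506, 496, 487, 489, 487, 483, 476, 465, 448, 439, 423, 415, 409, 383, 332, 288, 290, 287, 287, 289, 287, 292, 292]
y 0.058 row 131 pred 234.0 297.0 L [275, 278, 277, 276, 276, 276, 274, 244, 223, 225, 240, 249, 256, 260] R [318, 310, 307, 308, 313, 311, 308, 309, 307, 301, 300, 298, 292, 286, 281, 272, 269, 263, 258, 249, 249, 272, 284, 286, 286, 285, 288, 288, 288]
y 0.055 row 137 pred 234.0 297.0 L [209, 143, 119, 116, 117, 119, 116, 140, 195, 221, 237, 244, 253, 260] R [314, 313, 307, 302, 301, 302, 297, 297, 296, 290, 290, 288, 289, 292, 284, 282, 279, 270, 267, 256, 232, 173, 128, 131, 130, 131, 133, 131, 131]
y 0.04 row 163 pred 235.0 297.0 L [174, 173, 176, 171, 173, 168, 158, 163, 197, 217, 234, 247, 253, 256] R [329, 330, 325, 318, 316, 309, 310, 311, 308, 302, 301, 298, 295, 289, 285, 279, 276, 272, 266, 262, 260, 252, 237, 216, 181, 156, 162, 177, 180]
y 0.03 row 180 pred 236.0 296.0 L [288, 288, 285, 286, 285, 285, 284, 282, 246, 217, 231, 248, 257, 261] R [331, 328, 326, 322, 316, 312, 312, 309, 307, 304, 303, 301, 295, 290, 286, 279, 275, 271, 267, 264, 259, 252, 237, 210, 234, 275, 289, 290, 292]
0.03703397152462119 [-1.79875952e+02  8.78738396e-02  7.63616020e+01]
side diff in bar-left region 8.249206349206348 47.05546666666667
jar lid [0.70342285 0.15578482 0.076     ] bur [0.69963127 0.0169207  0.04      ]
```

The bar is seated again with the flat at about 118°. I open the jaws and straddle the bar.

Request:
send_rows --steps '[{"dp": [0, 3, -5], "roll": 0, "jaw": 100}, {"dp": [0, 7, -5], "roll": 0, "jaw": 100}, {"dp": [0, 7, -5], "roll": 0, "jaw": 100}, {"dp": [0, 7, -5], "roll": 0, "jaw": 100}, {"dp": [0, 7, -5], "roll": 0, "jaw": 100}]'

```text
time_s: 28.25
tcp_pos: [0.514, 0.1009, 0.15]
eef_rot: [-180.0, 0.0, 76.4]
contact_force: [0.2, -0.2, -1.0]
gripper_width: 0.0869
gripper_force: 0.0
```

Request:
send_rows --steps '[{"dp": [0, 0, 15], "roll": 0, "jaw": 100}, {"dp": [0, 0, 30], "roll": 0, "jaw": 100}, {"dp": [0, 0, 43], "roll": 0, "jaw": 100}, {"dp": [0, 0, 43], "roll": 0, "jaw": 100}]'

```text
time_s: 28.75
tcp_pos: [0.5133, 0.1005, 0.1055]
eef_rot: [-179.9, 0.1, 76.4]
contact_force: [0.2, -0.4, 0.2]
gripper_width: 0.0876
gripper_force: 0.0
```

Request:
send_rows --steps '[{"dp": [0, 4, 0], "roll": 0, "jaw": 100}, {"dp": [0, 8, 0], "roll": 0, "jaw": 100}, {"dp": [0, 10, 0], "roll": 0, "jaw": 100}, {"dp": [0, 10, 0], "roll": 0, "jaw": 100}]'

```text
time_s: 29.25
tcp_pos: [0.5241, 0.0986, 0.1072]
eef_rot: [180.0, -0.0, 76.4]
contact_force: [0.4, -1.0, 0.1]
gripper_width: 0.0875
gripper_force: 0.0
```

Request:
send_rows --steps '[{"dp": [0, 2, 0], "roll": 0, "jaw": 100}, {"dp": [0, 2, 0], "roll": 0, "jaw": 100}]'

```text
time_s: 29.5
tcp_pos: [0.5259, 0.0981, 0.1071]
eef_rot: [180.0, -0.0, 76.4]
contact_force: [-0.4, -0.0, 0.6]
gripper_width: 0.0875
gripper_force: 0.0
```

Request:
send_rows --steps '[{"dp": [0, 2, 0], "roll": 0, "jaw": 100}, {"dp": [0, 2, 0], "roll": 0, "jaw": 100}]'

```text
time_s: 29.75
tcp_pos: [0.5279, 0.0977, 0.1071]
eef_rot: [180.0, -0.0, 76.4]
contact_force: [0.2, -0.1, 1.0]
gripper_width: 0.0875
gripper_force: 0.0
```

Request:
send_rows --steps '[{"dp": [0, -13, 0], "roll": 0, "jaw": 100}, {"dp": [0, -13, 10], "roll": 0, "jaw": 100}, {"dp": [0, -13, 20], "roll": 0, "jaw": 100}, {"dp": [0, -13, 25], "roll": 0, "jaw": 100}, {"dp": [0, -13, 25], "roll": 0, "jaw": 100}]'

```text
time_s: 30.38
tcp_pos: [0.5149, 0.1005, 0.0814]
eef_rot: [-179.9, 0.1, 76.4]
contact_force: [0.2, -0.4, 0.0]
gripper_width: 0.0877
gripper_force: 0.0
```

Request:
send_rows --steps '[{"dp": [0, 3, 0], "roll": 0, "jaw": 100}, {"dp": [0, 6, 0], "roll": 0, "jaw": 100}, {"dp": [0, 7, 0], "roll": 0, "jaw": 100}, {"dp": [0, 7, 0], "roll": 0, "jaw": 100}]'

```text
time_s: 30.88
tcp_pos: [0.5221, 0.0991, 0.0822]
eef_rot: [180.0, -0.0, 76.4]
contact_force: [0.8, 0.2, 0.7]
gripper_width: 0.0876
gripper_force: 0.0
```

Request:
send_rows --steps '[{"dp": [0, 2, 0], "roll": 0, "jaw": 100}, {"dp": [0, 2, 0], "roll": 0, "jaw": 100}]'

```text
time_s: 31.12
tcp_pos: [0.524, 0.0986, 0.0821]
eef_rot: [180.0, -0.0, 76.4]
contact_force: [0.2, 0.0, -0.2]
gripper_width: 0.0877
gripper_force: 0.0
```

Request:
send_rows --steps '[{"dp": [0, 2, 0], "roll": 0, "jaw": 100}, {"dp": [0, 2, 0], "roll": 0, "jaw": 100}]'

```text
time_s: 31.38
tcp_pos: [0.5257, 0.0981, 0.082]
eef_rot: [-180.0, 0.0, 76.4]
contact_force: [-0.3, 0.8, 0.0]
gripper_width: 0.0881
gripper_force: 0.4
```

Contact is at x ≈ 26.8, as expected. I press sideways and wipe down.

Request:
send_rows --steps '[{"dp": [0, 2, 1], "roll": 0, "jaw": 100}, {"dp": [0, 4, 3], "roll": 0, "jaw": 100}, {"dp": [0, 5, 6], "roll": 0, "jaw": 100}, {"dp": [0, 5, 9], "roll": 0, "jaw": 100}]'

```text
time_s: 31.88
tcp_pos: [0.5255, 0.096, 0.0725]
eef_rot: [-179.5, 0.2, 76.3]
contact_force: [-19.5, 4.4, 17.8]
gripper_width: 0.0875
gripper_force: 10.3
```

Run:
```python
from h import *
w,s=look("cap14");print(s["gripper_width"],s["gripper_force"],s["eef_rot"])
```

```text
t 31.925 fix x,y mm 27.1 -2.3 z 0.0721 F fix -20.4 0.2 16.0
y 0.078 row 84 pred 154.0 253.0 L [359, 328, 251, 209, 222, 235, 241, 240, 236, 218, 202, 210, 215, 224] R [246, 246, 250, 249, 239, 238, 239, 238, 236, 228, 228, 230, 228, 221, 217, 219, 232, 248, 252, 250, 251, 253, 252, 323, 396, 420, 420, 420, 421]
y 0.068 row 113 pred 157.0 253.0 L [360, 361, 340, 236, 209, 224, 237, 238, 234, 203, 198, 210, 213, 228] R [246, 247, 247, 245, 241, 237, 235, 230, 227, 223, 217, 217, 219, 214, 214, 214, 229, 245, 247, 247, 245, 245, 246, 247, 246, 247, 248, 245, 247]
y 0.058 row 140 pred 160.0 254.0 L [355, 352, 347, 223, 218, 231, 244, 245, 244, 229, 207, 215, 225, 226] R [259, 255, 254, 251, 251, 244, 235, 232, 233, 231, 224, 222, 222, 219, 214, 210, 208, 222, 231, 230, 232, 228, 228, 230, 232, 230, 229, 232, 233]
y 0.055 row 148 pred 160.0 254.0 L [351, 352, 293, 225, 217, 235, 245, 245, 240, 211, 208, 211, 225, 228] R [255, 253, 253, 252, 253, 248, 245, 245, 242, 242, 235, 230, 232, 229, 221, 214, 214, 162, 106, 94, 96, 97, 101, 98, 96, 97, 98, 97, 96]
y 0.04 row 186 pred 164.0 255.0 L [149, 147, 152, 148, 150, 148, 146, 149, 147, 146, 156, 199, 217, 222] R [263, 264, 260, 255, 253, 251, 249, 245, 241, 239, 237, 234, 231, 227, 228, 228, 225, 222, 217, 213, 213, 201, 186, 175, 169, 164, 138, 119, 121]
y 0.03 row 210 pred 166.0 255.0 L [363, 363, 293, 222, 224, 242, 248, 250, 249, 217, 208, 222, 229, 229] R [265, 265, 260, 253, 253, 251, 250, 246, 239, 239, 235, 234, 229, 228, 228, 227, 224, 221, 219, 214, 211, 198, 183, 173, 168, 183, 224, 243, 243]
0.08794077009590284 9.858032763004303 [-179.53983039    0.23531277   76.32196712]
```

The pad slipped: its friction ratio is about 0.78, but V friction is higher, so the bar did not turn. It stayed seated. A more robust scheme:
1. Straddle the bar with the jaws just open.
2. Push gently left and up, so the bar rolls up the left V face a few mm.
3. Pinch it there.
4. Bring it back down to the seat without rotation.
5. Release and repeat.

First I centre the jaws at y = 12 mm.

Request:
send_rows --steps '[{"dp": [0, -8, 0], "roll": 0, "jaw": 100}, {"dp": [6, -20, 0], "roll": 0, "jaw": 100}, {"dp": [13, -31, 5], "roll": 0, "jaw": 100}, {"dp": [13, -31, 10], "roll": 0, "jaw": 80}, {"dp": [13, -31, 10], "roll": 0, "jaw": 60}]'

```text
time_s: 32.55
tcp_pos: [0.5034, 0.117, 0.0625]
eef_rot: [-180.0, 0.0, 76.4]
contact_force: [0.8, -0.3, -0.2]
gripper_width: 0.073
gripper_force: 0.0
```

Request:
send_rows --steps '[{"dp": [0, 0, 0], "roll": 0, "jaw": 48}, {"dp": [0, 0, 0], "roll": 0, "jaw": 47}, {"dp": [0, 0, 0], "roll": 0, "jaw": 47}, {"dp": [0, 0, 0], "roll": 0, "jaw": 47}]' --newtons 20

```text
time_s: 33.05
tcp_pos: [0.5037, 0.1168, 0.0631]
eef_rot: [180.0, -0.0, 76.4]
contact_force: [0.8, 0.4, 0.2]
gripper_width: 0.0417
gripper_force: 0.0
```

Run:
```python
from h import *
w,s=look("cap15");print(s["gripper_width"],s["gripper_force"],s["eef_rot"])
```

```text
t 33.1 fix x,y mm 1.0 12.9 z 0.0631 F fix -0.9 -0.5 -0.4
y 0.078 row 128 pred 225.0 327.0 L [313, 320, 319, 321, 318, 319, 320, 317, 302, 255, 238, 250, 257, 268] R [563, 563, 564, 559, 550, 547, 545, 547, 535, 521, 521, 517, 505, 492, 491, 481, 464, 461, 407, 333, 333, 332, 333, 332, 330, 333, 332, 333, 335]
y 0.068 row 156 pred 226.0 326.0 L [316, 315, 318, 319, 317, 315, 317, 316, 271, 241, 252, 265, 272, 275] R [338, 478, 569, 560, 545, 442, 443, 527, 523, 510, 500, 500, 488, 478, 479, 482, 469, 459, 410, 340, 324, 324, 324, 325, 329, 326, 327, 327, 328]
y 0.058 row 183 pred 227.0 325.0 L [132, 132, 131, 131, 132, 131, 129, 129, 196, 241, 255, 265, 274, 278] R [348, 344, 344, 340, 337, 327, 320, 319, 319, 312, 305, 306, 304, 297, 292, 292, 283, 275, 256, 188, 138, 140, 138, 142, 142, 142, 142, 141, 142]
y 0.055 row 191 pred 227.0 324.0 L [131, 133, 131, 132, 131, 131, 128, 130, 169, 225, 250, 260, 269, 276] R [340, 343, 343, 344, 340, 335, 333, 333, 330, 324, 318, 317, 314, 307, 301, 298, 288, 278, 239, 166, 135, 138, 139, 137, 139, 139, 139, 140, 142]
y 0.04 row 229 pred 229.0 323.0 L [183, 185, 183, 183, 183, 184, 181, 164, 200, 228, 237, 254, 267, 273] R [346, 343, 342, 340, 340, 337, 334, 328, 327, 323, 317, 315, 310, 306, 302, 299, 298, 295, 289, 283, 277, 252, 215, 176, 167, 181, 183, 187, 186]
y 0.03 row 254 pred 230.0 322.0 L [100, 98, 95, 98, 97, 96, 94, 94, 181, 228, 238, 253, 269, 277] R [347, 340, 337, 336, 336, 334, 334, 332, 327, 324, 319, 313, 309, 306, 299, 295, 294, 292, 289, 280, 276, 254, 225, 244, 198, 93, 97, 98, 99]
0.041429300834538496 0.0 [ 1.79995936e+02 -2.68853771e-03  7.63789168e+01]
```

Request:
send_rows --steps '[{"dp": [0, -3.5, 0], "roll": 0, "jaw": 47}, {"dp": [0, -5, -3], "roll": 0, "jaw": 47}, {"dp": [0, -6.5, -6.5], "roll": 0, "jaw": 47}, {"dp": [0, -8, -10], "roll": 0, "jaw": 47}, {"dp": [0, -9, -11], "roll": 0, "jaw": 47}]' --newtons 20

```text
time_s: 33.72
tcp_pos: [0.4963, 0.119, 0.0751]
eef_rot: [179.8, -0.0, 76.4]
contact_force: [8.0, -4.4, 1.6]
gripper_width: 0.0414
gripper_force: 3.9
```

Run:
```python
from h import *
w,s=look("cap16");print(s["gripper_width"],s["gripper_force"],s["eef_rot"])
```

```text
t 33.775 fix x,y mm -6.7 13.2 z 0.0752 F fix 7.0 -3.8 2.5
y 0.078 row 127 pred 249.0 343.0 L [279, 280, 287, 287, 290, 297, 301, 304, 315, 318, 324, 322, 322, 327] R [326, 327, 327, 330, 328, 332, 332, 331, 332, 330, 328, 328, 328, 328, 327, 328, 324, 326, 328, 328, 329, 328, 330, 331, 333, 337, 314, 238, 180]
y 0.068 row 153 pred 250.0 342.0 L [285, 295, 300, 304, 308, 314, 314, 312, 317, 323, 321, 318, 320, 324] R [317, 315, 318, 316, 318, 316, 319, 318, 316, 421, 509, 515, 515, 432, 319, 320, 322, 322, 322, 322, 323, 323, 326, 326, 326, 327, 327, 326, 325]
y 0.058 row 178 pred 251.0 340.0 L [280, 281, 287, 296, 293, 301, 308, 308, 307, 314, 317, 318, 314, 320] R [139, 139, 139, 137, 137, 140, 139, 140, 140, 139, 141, 142, 143, 142, 143, 146, 146, 146, 143, 146, 148, 150, 150, 150, 152, 153, 153, 155, 158]
y 0.055 row 185 pred 251.0 340.0 L [276, 277, 283, 289, 295, 299, 307, 312, 310, 315, 318, 320, 317, 326] R [137, 137, 137, 137, 139, 139, 141, 138, 141, 139, 140, 141, 140, 138, 140, 146, 147, 144, 145, 145, 146, 147, 147, 150, 151, 150, 153, 153, 155]
y 0.04 row 221 pred 252.0 338.0 L [266, 275, 278, 280, 290, 295, 299, 305, 308, 311, 317, 322, 327, 330] R [331, 328, 327, 315, 307, 298, 287, 282, 285, 283, 274, 252, 206, 170, 170, 167, 168, 168, 167, 168, 168, 170, 172, 179, 193, 192, 195, 198, 201]
y 0.03 row 243 pred 252.0 337.0 L [268, 275, 280, 288, 294, 300, 304, 310, 313, 315, 321, 323, 329, 333] R [329, 328, 326, 319, 308, 300, 287, 280, 280, 276, 272, 261, 306, 446, 517, 517, 515, 516, 515, 512, 513, 515, 517, 518, 519, 522, 524, 520, 522]
0.040891943866737335 3.3978526666760445 [ 1.79832217e+02 -4.27900730e-02  7.64264022e+01]
```

It works: the bar rolled up about 5 mm to the left and the flat's edge has turned well in. Now pinch, bring it down without rotation, and release.

Request:
send_rows --steps '[{"dp": [0, 1, 0], "roll": 0, "jaw": 43}, {"dp": [0, 2.5, 0], "roll": 0, "jaw": 38}, {"dp": [0, 2.5, 0], "roll": 0, "jaw": 35}, {"dp": [0, 2.5, 0], "roll": 0, "jaw": 35}]' --newtons 20

```text
time_s: 34.28
tcp_pos: [0.4989, 0.1183, 0.0752]
eef_rot: [179.8, -0.0, 76.4]
contact_force: [6.0, -5.7, 3.4]
gripper_width: 0.0351
gripper_force: 20.0
```

Request:
send_rows --steps '[{"dp": [0, 2, 1.5], "roll": 0, "jaw": 35}, {"dp": [0, 4, 3.5], "roll": 0, "jaw": 35}, {"dp": [0, 5.5, 5.5], "roll": 0, "jaw": 35}, {"dp": [0, 5.5, 5.5], "roll": 0, "jaw": 35}]'

```text
time_s: 34.78
tcp_pos: [0.5039, 0.1178, 0.0702]
eef_rot: [179.9, -0.1, 76.4]
contact_force: [-0.1, 0.1, 9.9]
gripper_width: 0.0348
gripper_force: 20.0
```

Run:
```python
from h import *
w,s=look("cap17");print(s["gripper_width"],s["gripper_force"],s["eef_rot"])
```

```text
t 34.825 fix x,y mm 1.0 13.9 z 0.0702 F fix -0.2 -1.4 11.1
y 0.078 row 129 pred 228.0 324.0 L [322, 321, 322, 321, 320, 320, 319, 320, 278, 241, 243, 258, 266, 275] R [573, 566, 556, 559, 557, 505, 392, 333, 333, 335, 335, 337, 339, 337, 338, 337, 335, 334, 335, 338, 334, 333, 333, 333, 333, 332, 332, 332, 337]
y 0.068 row 156 pred 229.0 323.0 L [315, 314, 315, 315, 316, 317, 317, 317, 288, 250, 244, 258, 263, 273] R [338, 341, 472, 558, 558, 561, 452, 321, 321, 321, 321, 321, 322, 320, 321, 321, 320, 321, 321, 322, 333, 345, 345, 445, 528, 529, 527, 533, 533]
y 0.058 row 182 pred 230.0 323.0 L [130, 129, 129, 134, 134, 131, 130, 129, 153, 216, 247, 259, 264, 271] R [334, 331, 328, 320, 323, 322, 295, 205, 134, 133, 136, 134, 134, 133, 134, 136, 137, 136, 137, 137, 137, 140, 140, 141, 141, 141, 140, 142, 143]
y 0.055 row 189 pred 230.0 322.0 L [134, 133, 134, 132, 129, 131, 130, 142, 204, 243, 257, 264, 276, 282] R [341, 338, 332, 325, 324, 324, 271, 176, 133, 134, 136, 136, 136, 134, 134, 135, 133, 134, 137, 137, 135, 136, 136, 139, 138, 139, 136, 139, 141]
y 0.04 row 226 pred 232.0 321.0 L [192, 188, 188, 188, 189, 189, 185, 171, 185, 218, 237, 248, 260, 269] R [349, 346, 342, 345, 345, 349, 345, 343, 340, 338, 336, 334, 330, 317, 306, 295, 289, 288, 286, 285, 273, 254, 211, 173, 172, 185, 186, 189, 189]
y 0.03 row 249 pred 232.0 320.0 L [279, 276, 279, 266, 195, 118, 102, 101, 180, 227, 238, 251, 264, 272] R [346, 346, 344, 344, 344, 346, 345, 340, 340, 337, 332, 332, 330, 320, 308, 298, 288, 286, 283, 280, 273, 257, 215, 140, 103, 103, 103, 209, 296]
0.03557899814101722 19.981779903173447 [ 1.79847267e+02 -1.00076560e-01  7.64271486e+01]
```

The flat is now at about 98°, a 25° gain, with the bar seated. Repeating for two more cycles.

Request:
send_rows --steps '[{"dp": [0, 0.5, 0], "roll": 0, "jaw": 47}, {"dp": [0, 0.5, 0], "roll": 0, "jaw": 47}, {"dp": [0, 0.5, 3], "roll": 0, "jaw": 47}, {"dp": [0, 0.5, 6], "roll": 0, "jaw": 47}]'

```text
time_s: 35.33
tcp_pos: [0.5029, 0.117, 0.0621]
eef_rot: [-180.0, 0.0, 76.4]
contact_force: [-0.2, -0.8, 0.6]
gripper_width: 0.0412
gripper_force: 0.0
```

Request:
send_rows --steps '[{"dp": [0, -3.5, 0], "roll": 0, "jaw": 47}, {"dp": [0, -5, -3], "roll": 0, "jaw": 47}, {"dp": [0, -6.5, -6.5], "roll": 0, "jaw": 47}, {"dp": [0, -8, -10], "roll": 0, "jaw": 47}, {"dp": [0, -9, -11], "roll": 0, "jaw": 47}]'

```text
time_s: 35.95
tcp_pos: [0.4957, 0.1188, 0.0744]
eef_rot: [179.9, -0.0, 76.4]
contact_force: [7.2, -5.4, 1.5]
gripper_width: 0.0414
gripper_force: 4.0
```

Request:
send_rows --steps '[{"dp": [0, 1, 0], "roll": 0, "jaw": 43}, {"dp": [0, 2.5, 0], "roll": 0, "jaw": 38}, {"dp": [0, 2.5, 0], "roll": 0, "jaw": 35}, {"dp": [0, 2.5, 0], "roll": 0, "jaw": 35}]'

```text
time_s: 36.45
tcp_pos: [0.4984, 0.1183, 0.0746]
eef_rot: [179.8, -0.0, 76.4]
contact_force: [5.8, -5.4, 3.9]
gripper_width: 0.0351
gripper_force: 20.0
```

Request:
send_rows --steps '[{"dp": [0, 2, 1.5], "roll": 0, "jaw": 35}, {"dp": [0, 4, 3.5], "roll": 0, "jaw": 35}, {"dp": [0, 6, 5], "roll": 0, "jaw": 35}, {"dp": [0, 6, 5], "roll": 0, "jaw": 35}]'

```text
time_s: 36.95
tcp_pos: [0.5038, 0.1176, 0.0693]
eef_rot: [179.9, -0.1, 76.4]
contact_force: [2.8, -0.1, 4.4]
gripper_width: 0.0353
gripper_force: 20.0
```

Run:
```python
from h import *
w,s=look("cap18");print(s["gripper_width"],s["gripper_force"],s["eef_rot"])
```

```text
t 37.0 fix x,y mm 0.9 13.7 z 0.0692 F fix 2.7 -0.3 4.6
y 0.078 row 129 pred 228.0 325.0 L [322, 321, 321, 321, 321, 319, 320, 321, 264, 244, 253, 259, 263, 275] R [384, 382, 382, 383, 385, 385, 387, 384, 384, 386, 385, 386, 373, 347, 335, 335, 335, 333, 333, 331, 330, 330, 331, 331, 331, 330, 435, 529, 531]
y 0.068 row 156 pred 229.0 324.0 L [316, 316, 317, 317, 318, 316, 316, 318, 263, 239, 255, 269, 279, 287] R [104, 105, 108, 113, 136, 282, 364, 373, 373, 371, 312, 252, 253, 288, 318, 317, 318, 318, 318, 318, 327, 338, 446, 524, 523, 528, 529, 528, 530]
y 0.058 row 182 pred 230.0 323.0 L [130, 132, 131, 131, 129, 127, 129, 128, 186, 235, 247, 259, 267, 276] R [242, 238, 240, 240, 244, 247, 245, 248, 250, 249, 250, 256, 220, 159, 131, 131, 131, 131, 133, 131, 134, 134, 134, 137, 134, 136, 135, 137, 136]
y 0.055 row 189 pred 230.0 323.0 L [132, 134, 133, 132, 133, 133, 131, 156, 215, 248, 259, 264, 270, 280] R [250, 250, 250, 253, 253, 254, 251, 250, 253, 249, 250, 249, 246, 198, 141, 129, 128, 130, 131, 131, 131, 130, 133, 133, 135, 136, 135, 136, 136]
y 0.04 row 226 pred 231.0 322.0 L [187, 188, 188, 189, 187, 189, 183, 168, 196, 229, 243, 258, 269, 280] R [345, 339, 336, 334, 335, 338, 344, 343, 338, 334, 329, 321, 316, 311, 306, 302, 298, 289, 282, 275, 269, 257, 220, 185, 165, 177, 185, 186, 185]
y 0.03 row 249 pred 232.0 321.0 L [279, 278, 277, 259, 250, 174, 103, 115, 184, 231, 245, 259, 271, 281] R [348, 345, 337, 333, 330, 334, 339, 340, 337, 331, 326, 324, 320, 312, 305, 301, 294, 291, 282, 276, 267, 259, 238, 173, 109, 101, 103, 207, 259]
0.03532090421610721 19.978458657860756 [ 1.79887303e+02 -7.03863591e-02  7.64088163e+01]
```

The flat is now facing up-right at about 73°, with its dimple in view near (302,156). Two more cycles.

Request:
send_rows --steps '[{"dp": [0, 0, 0], "roll": 0, "jaw": 47}, {"dp": [0, 0, 0], "roll": 0, "jaw": 47}, {"dp": [0, 0, 3], "roll": 0, "jaw": 47}, {"dp": [0, 0, 6], "roll": 0, "jaw": 47}]'

```text
time_s: 37.5
tcp_pos: [0.5023, 0.117, 0.0621]
eef_rot: [-180.0, 0.0, 76.4]
contact_force: [-0.7, -0.7, -1.1]
gripper_width: 0.041
gripper_force: 0.0
```

Request:
send_rows --steps '[{"dp": [0, -3.5, 0], "roll": 0, "jaw": 47}, {"dp": [0, -5, -3], "roll": 0, "jaw": 47}, {"dp": [0, -6.5, -6.5], "roll": 0, "jaw": 47}, {"dp": [0, -8, -10], "roll": 0, "jaw": 47}, {"dp": [0, -9, -11], "roll": 0, "jaw": 47}]'

```text
time_s: 38.12
tcp_pos: [0.4956, 0.1189, 0.0747]
eef_rot: [179.8, -0.0, 76.4]
contact_force: [7.3, -7.2, 3.1]
gripper_width: 0.0412
gripper_force: 4.7
```

Request:
send_rows --steps '[{"dp": [0, 1, 0], "roll": 0, "jaw": 43}, {"dp": [0, 2.5, 0], "roll": 0, "jaw": 38}, {"dp": [0, 2.5, 0], "roll": 0, "jaw": 35}, {"dp": [0, 2.5, 0], "roll": 0, "jaw": 35}]'

```text
time_s: 38.62
tcp_pos: [0.4983, 0.1183, 0.0748]
eef_rot: [179.8, -0.0, 76.4]
contact_force: [6.1, -7.2, 4.7]
gripper_width: 0.0351
gripper_force: 20.0
```

Request:
send_rows --steps '[{"dp": [0, 2, 1.5], "roll": 0, "jaw": 35}, {"dp": [0, 4, 3.5], "roll": 0, "jaw": 35}, {"dp": [0, 6, 5], "roll": 0, "jaw": 35}, {"dp": [0, 6, 5], "roll": 0, "jaw": 35}]'

```text
time_s: 39.12
tcp_pos: [0.5037, 0.1178, 0.0695]
eef_rot: [179.8, -0.1, 76.4]
contact_force: [4.1, -1.1, 3.6]
gripper_width: 0.0353
gripper_force: 20.0
```

Request:
send_rows --steps '[{"dp": [0, 0, 0], "roll": 0, "jaw": 47}, {"dp": [0, 0, 0], "roll": 0, "jaw": 47}, {"dp": [0, 0, 3], "roll": 0, "jaw": 47}, {"dp": [0, 0, 6], "roll": 0, "jaw": 47}]'

```text
time_s: 39.62
tcp_pos: [0.5018, 0.1172, 0.0621]
eef_rot: [-180.0, 0.0, 76.4]
contact_force: [1.4, 0.6, 0.6]
gripper_width: 0.0411
gripper_force: 0.0
```

Request:
send_rows --steps '[{"dp": [0, -3.5, 0], "roll": 0, "jaw": 47}, {"dp": [0, -5, -3], "roll": 0, "jaw": 47}, {"dp": [0, -6.5, -6.5], "roll": 0, "jaw": 47}, {"dp": [0, -8, -10], "roll": 0, "jaw": 47}, {"dp": [0, -9, -11], "roll": 0, "jaw": 47}]'

```text
time_s: 40.25
tcp_pos: [0.4953, 0.119, 0.0747]
eef_rot: [179.8, -0.0, 76.4]
contact_force: [7.9, -8.8, 2.8]
gripper_width: 0.0413
gripper_force: 5.2
```

Request:
send_rows --steps '[{"dp": [0, 1, 0], "roll": 0, "jaw": 43}, {"dp": [0, 2.5, 0], "roll": 0, "jaw": 38}, {"dp": [0, 2.5, 0], "roll": 0, "jaw": 35}, {"dp": [0, 2.5, 0], "roll": 0, "jaw": 35}]'

```text
time_s: 40.75
tcp_pos: [0.4981, 0.1183, 0.075]
eef_rot: [179.8, -0.0, 76.4]
contact_force: [6.9, -8.7, 5.9]
gripper_width: 0.0351
gripper_force: 20.0
```

Request:
send_rows --steps '[{"dp": [0, 2, 1.5], "roll": 0, "jaw": 35}, {"dp": [0, 4, 3.5], "roll": 0, "jaw": 35}, {"dp": [0, 6, 5], "roll": 0, "jaw": 35}, {"dp": [0, 6, 5], "roll": 0, "jaw": 35}]'

```text
time_s: 41.25
tcp_pos: [0.5035, 0.118, 0.0697]
eef_rot: [179.8, -0.1, 76.4]
contact_force: [5.2, -2.1, 4.5]
gripper_width: 0.0354
gripper_force: 20.0
```

Run:
```python
from h import *
w,s=look("cap19");print(s["gripper_width"],s["gripper_force"],s["eef_rot"])
g=w["image"].astype(int).sum(2)
for v in (129,140,150,156,162,170,182): print(v,g[v,226:330:2].tolist())
```

```text
t 41.3 fix x,y mm 0.6 14.0 z 0.0697 F fix 5.4 0.2 5.4
y 0.078 row 129 pred 229.0 326.0 L [321, 323, 322, 320, 321, 321, 322, 265, 241, 256, 267, 270, 277, 281] R [602, 601, 600, 600, 600, 601, 602, 602, 602, 601, 601, 604, 601, 601, 602, 603, 602, 603, 604, 602, 603, 487, 405, 439, 337, 337, 338, 339, 426]
y 0.068 row 156 pred 230.0 325.0 L [315, 316, 321, 318, 316, 317, 319, 266, 236, 250, 261, 270, 273, 275] R [593, 596, 593, 595, 596, 595, 595, 595, 596, 598, 596, 597, 600, 599, 600, 601, 601, 601, 601, 601, 602, 512, 468, 532, 531, 532, 531, 534, 536]
y 0.058 row 182 pred 231.0 324.0 L [130, 132, 131, 131, 128, 131, 131, 185, 234, 250, 261, 274, 286, 292] R [353, 353, 355, 353, 354, 355, 354, 357, 358, 358, 355, 358, 358, 359, 361, 360, 359, 359, 361, 359, 361, 343, 250, 155, 148, 149, 148, 149, 151]
y 0.055 row 190 pred 231.0 324.0 L [133, 134, 128, 131, 133, 130, 157, 211, 243, 255, 263, 274, 279, 283] R [363, 364, 361, 362, 364, 363, 361, 365, 366, 364, 363, 365, 364, 367, 364, 364, 364, 364, 366, 365, 364, 329, 226, 144, 144, 143, 146, 146, 144]
y 0.04 row 226 pred 233.0 322.
[... 1716 characters left out ...]
 357, 356, 355, 355, 356, 356, 355, 250, 118, 123, 122, 121, 124, 124, 122, 285, 356, 356, 356, 356, 356, 355, 588, 594, 595, 585, 479, 497, 589, 589, 491, 535, 534, 535]
170 [185, 128, 151, 248, 262, 275, 283, 295, 308, 324, 353, 351, 354, 354, 352, 354, 352, 353, 352, 352, 353, 352, 354, 353, 355, 354, 354, 354, 355, 354, 355, 355, 353, 353, 356, 353, 356, 356, 355, 357, 358, 357, 359, 356, 357, 358, 360, 359, 170, 152, 153, 244]
182 [131, 128, 131, 234, 261, 286, 298, 302, 305, 308, 344, 346, 346, 345, 344, 346, 344, 344, 344, 346, 344, 345, 344, 344, 344, 348, 347, 346, 345, 347, 350, 346, 349, 352, 353, 352, 351, 353, 353, 355, 357, 358, 358, 359, 360, 359, 359, 343, 155, 149, 149, 152]
```

```bash
cat >> h.py <<'E'
def fit(w,obs):
    "obs: list of (row, uA, uB); returns theta deg (+ toward fixture x), x offset mm"
    from scipy.optimize import least_squares
    def at(a,z,v):  # column where line (a,*,z) crosses image row v
        p=proj(w,[F(a,.055,z),F(a,.083,z)]); t=(v-p[0,1])/(p[1,1]-p[0,1]); return p[0,0]+t*(p[1,0]-p[0,0])
    def res(q):
        th=np.radians(q[0]);n=np.array([np.sin(th),np.cos(th)]);u=np.array([-np.cos(th),np.sin(th)]);o=[]
        for v,a,b in obs:
            for k,s in((a,15),(b,-15)):
                P=(10*n+s*u)/1e3;o.append(at(P[0]+q[1]/1e3,.095+P[1],v)-k)
        return o
    r=least_squares(res,[10,0]);print("theta,xoff",r.x.round(2),"res",np.array(r.fun).round(1))
E
python3 - <<'E'
from h import *
w=pickle.load(open("cap19.pkl","rb"))
fit(w,[(129,243.7,322.3),(150,243.7,321.5),(162,244,321.5),(182,245.5,320.6)])
# round silhouette at y=.04/.03: check x offset
for y in(.04,.03): print(proj(w,[F(-.018,y,.097),F(.018,y,.097)]).round(1).tolist())
print("dimple",[ (t,proj(w,[F(.010*np.sin(np.radians(t)),.068,.095+.010*np.cos(np.radians(t)))])[0].round(1).tolist()) for t in(0,10,20,25)])
E
```

```text
theta,xoff [18.05 -0.58] res [-0.2  0.   0.4  0.2  0.4 -0.2 -0.6  0.1]
[[233.4, 224.7], [321.5, 224.4]]
[[234.2, 247.6], [320.7, 247.3]]
dimple [(0, [277.4, 158.7]), (10, [282.1, 158.6]), (20, [286.6, 158.4]), (25, [288.8, 158.3])]
```

The fit gives θ ≈ 18.0° with small residuals, and the dimple agrees. One shortened cycle of about 18° should finish it.

Request:
send_rows --steps '[{"dp": [0, 0.5, 0], "roll": 0, "jaw": 47}, {"dp": [0, 0.5, 0], "roll": 0, "jaw": 47}, {"dp": [0, 0.5, 3], "roll": 0, "jaw": 47}, {"dp": [0, 0.5, 6], "roll": 0, "jaw": 47}]'

```text
time_s: 41.8
tcp_pos: [0.5017, 0.1171, 0.062]
eef_rot: [-180.0, 0.0, 76.4]
contact_force: [1.1, -0.1, -0.7]
gripper_width: 0.0413
gripper_force: 0.0
```

Request:
send_rows --steps '[{"dp": [0, -3.5, 0], "roll": 0, "jaw": 47}, {"dp": [0, -4.5, -2.5], "roll": 0, "jaw": 47}, {"dp": [0, -5.5, -5], "roll": 0, "jaw": 47}, {"dp": [0, -6.3, -7], "roll": 0, "jaw": 47}, {"dp": [0, -6.8, -7.5], "roll": 0, "jaw": 47}]'

```text
time_s: 42.42
tcp_pos: [0.4972, 0.1186, 0.071]
eef_rot: [179.8, -0.0, 76.4]
contact_force: [7.9, -6.5, 2.3]
gripper_width: 0.0416
gripper_force: 4.4
```

Request:
send_rows --steps '[{"dp": [0, 1, 0], "roll": 0, "jaw": 43}, {"dp": [0, 2.5, 0], "roll": 0, "jaw": 38}, {"dp": [0, 2.5, 0], "roll": 0, "jaw": 35}, {"dp": [0, 2.5, 0], "roll": 0, "jaw": 35}]'

```text
time_s: 42.92
tcp_pos: [0.4999, 0.1179, 0.0712]
eef_rot: [179.8, -0.0, 76.4]
contact_force: [6.7, -7.8, 4.4]
gripper_width: 0.0351
gripper_force: 20.0
```

Request:
send_rows --steps '[{"dp": [0, 2, 1.5], "roll": 0, "jaw": 35}, {"dp": [0, 4, 3], "roll": 0, "jaw": 35}, {"dp": [0, 4.3, 3.7], "roll": 0, "jaw": 35}, {"dp": [0, 4.3, 3.7], "roll": 0, "jaw": 35}]'

```text
time_s: 43.42
tcp_pos: [0.5036, 0.1176, 0.0675]
eef_rot: [179.8, -0.1, 76.4]
contact_force: [3.1, -2.7, 6.5]
gripper_width: 0.0358
gripper_force: 20.0
```

Run:
```python
from plant import r
from h import *
w=r.capture("wrist");pickle.dump(w,open("cap20.pkl","wb"));s=r.get_state();print(s["time_s"],s["tcp_pos"],s["contact_force"])
g=w["image"].astype(int).sum(2)
print(proj(w,[F(0,.068,.105)]))
for v in (129,140,150,156,162,182): print(v,"L",g[v,224:260].tolist(),"R",g[v,300:330].tolist(),"D",g[v,262:300:2].tolist())
```

```text
43.475 [0.50369651 0.11766941 0.06750562] [ 2.25171883 -2.57071025  6.64535158]
[[276.82041952 158.90578716]]
129 L [321, 321, 320, 321, 267, 240, 250, 265, 271, 314, 378, 402, 403, 402, 403, 405, 401, 402, 402, 403, 405, 404, 405, 405, 403, 404, 402, 405, 405, 405, 405, 407, 404, 406, 405, 407] R [662, 664, 663, 663, 664, 663, 663, 665, 666, 665, 665, 667, 667, 668, 668, 668, 667, 667, 583, 442, 429, 406, 377, 346, 337, 338, 423, 517, 534, 537] D [408, 407, 406, 409, 410, 412, 410, 636, 636, 534, 659, 659, 658, 660, 660, 661, 661, 662, 662]
140 L [314, 313, 315, 312, 283, 247, 248, 259, 269, 290, 363, 399, 399, 400, 396, 399, 398, 398, 399, 401, 399, 401, 401, 401, 398, 400, 399, 400, 402, 400, 401, 399, 401, 402, 399, 402] R [661, 663, 662, 662, 663, 662, 664, 664, 664, 665, 666, 664, 666, 665, 665, 666, 663, 644, 542, 442, 424, 392, 359, 335, 337, 338, 337, 338, 338, 333] D [402, 401, 404, 404, 404, 404, 405, 407, 405, 406, 406, 407, 408, 409, 569, 660, 660, 662, 661]
150 L [318, 315, 318, 316, 317, 267, 241, 248, 259, 264, 321, 372, 384, 385, 383, 385, 383, 386, 383, 385, 384, 38
[... 937 characters left out ...]
, 384, 383] R [389, 391, 390, 389, 390, 390, 391, 553, 648, 648, 648, 650, 648, 648, 648, 648, 649, 575, 458, 425, 406, 370, 368, 467, 533, 531, 530, 534, 535, 535] D [383, 383, 384, 345, 143, 137, 138, 140, 140, 140, 147, 358, 387, 388, 388, 390, 390, 390, 390]
182 L [131, 134, 133, 131, 133, 130, 172, 228, 254, 265, 272, 302, 355, 379, 378, 380, 377, 380, 380, 379, 379, 381, 379, 377, 376, 379, 378, 379, 377, 375, 378, 376, 378, 378, 378, 377] R [386, 385, 386, 385, 386, 386, 382, 382, 383, 384, 382, 384, 383, 384, 382, 382, 368, 317, 281, 274, 261, 234, 179, 149, 149, 149, 148, 149, 152, 151] D [377, 378, 379, 378, 378, 380, 379, 381, 379, 380, 380, 380, 383, 383, 382, 384, 384, 382, 384]
```

Run:
```python
from h import *
w=pickle.load(open("cap20.pkl","rb"))
fit(w,[(129,233.4,318.3),(150,234,318),(156,234.5,318.1),(162,234.8,317.7),(182,235.6,317)])
```

```text
theta,xoff [ 2.71 -0.63] res [ 0.1  0.3  0.3 -0.  -0.  -0.3 -0.1 -0.1 -0.2  0.1]
```

Request:
send_rows --steps '[{"dp": [0, 0, 0], "roll": 0, "jaw": 47}, {"dp": [0, 0, 0], "roll": 0, "jaw": 47}, {"dp": [0, 0, 2], "roll": 0, "jaw": 47}, {"dp": [0, 0, 5.5], "roll": 0, "jaw": 47}]'

```text
time_s: 43.98
tcp_pos: [0.5019, 0.1172, 0.0605]
eef_rot: [-180.0, 0.0, 76.4]
contact_force: [-0.1, 0.3, -0.1]
gripper_width: 0.0412
gripper_force: 0.0
```

```bash
cat >> h.py <<'E'
def auto(tag):
    from plant import r
    w=r.capture("wrist");pickle.dump(w,open(tag+".pkl","wb"));s=r.get_state();p=s["tcp_pos"][:2]-O
    print(s["time_s"],"x,y",(p@X*1e3).round(1),(p@Y*1e3).round(1),s["tcp_pos"][2],s["contact_force"])
    g=cv2.GaussianBlur(w["image"],(1,3),0).astype(float).sum(2);obs=[]
    for y in(.078,.072,.066,.062,.058):
        a,b=proj(w,[F(-.015,y,.105),F(.015,y,.105)]);v=int(round((a[1]+b[1])/2))
        A=int(a[0])-4;B=int(b[0])-6;d=np.diff(g[v])
        def pk(lo,hi,sg):
            e=np.clip(sg*d[lo:hi],0,None);k=int(np.argmax(e));i=np.arange(max(k-1,0),min(k+2,len(e)));return lo+(e[i]*i).sum()/e[i].sum()+.5
        obs.append((v,pk(A-2,A+14,1),pk(B-4,B+12,-1)))
    print([tuple(np.round(o,1)) for o in obs]);fit(w,obs)
E
python3 - <<'E'
from h import *
import h
auto("cap21")
w=pickle.load(open("cap21.pkl","rb"));g=w["image"].astype(int).sum(2)
p=proj(w,[F(0,.068,.105)])[0];v=int(p[1]);print(p,g[v,220:345].tolist())
E
```

```text
44.025 x,y -1.1 12.7 0.06001748199978652 [-0.2071011  -0.32852327 -0.20352392]
[(np.float64(130.0), np.float64(236.4), np.float64(326.2)), (np.float64(148.0), np.float64(236.9), np.float64(325.4)), (np.float64(165.0), np.float64(237.6), np.float64(324.8)), (np.float64(177.0), np.float64(232.6), np.float64(324.7)), (np.float64(188.0), np.float64(232.9), np.float64(324.0))]
theta,xoff [-0.41 -0.23] res [-1.2 -1.  -1.1 -0.8 -1.3 -0.8  4.2 -1.1  4.2 -0.8]
[281.00256345 159.54343872] [309, 312, 313, 308, 313, 312, 314, 314, 315, 318, 316, 303, 260, 242, 250, 259, 268, 309, 375, 398, 400, 399, 397, 399, 399, 400, 400, 404, 402, 403, 400, 403, 400, 402, 401, 400, 402, 400, 402, 402, 401, 403, 402, 402, 405, 403, 403, 404, 402, 404, 403, 335, 205, 143, 142, 143, 144, 146, 147, 146, 145, 147, 147, 149, 150, 149, 150, 152, 152, 152, 153, 317, 410, 409, 409, 410, 410, 410, 410, 410, 409, 412, 409, 409, 409, 408, 571, 664, 666, 666, 668, 667, 666, 668, 666, 668, 667, 666, 668, 667, 668, 667, 670, 668, 667, 574, 431, 412, 389, 364, 338, 444, 534, 534, 534, 536, 533, 535, 455, 334, 334, 333, 334, 333, 334]
```

Run:
```python
from h import *
w=pickle.load(open("cap21.pkl","rb"))
fit(w,[(130,236.4,326.2),(148,236.9,325.4),(165,237.6,324.8)])
print("dimple obs 281.3, pred at 0,3 deg (no offset):",[proj(w,[F(.010*np.sin(np.radians(t)),.068,.095+.010*np.cos(np.radians(t)))])[0].round(1).tolist() for t in(0,3)])
```

```text
theta,xoff [ 3.92 -0.49] res [-0.  -0.1  0.1  0.1 -0.1  0.1]
dimple obs 281.3, pred at 0,3 deg (no offset): [[281.0, 159.5], [282.5, 159.5]]
```

After release, θ ≈ 3.8°. One micro-cycle to trim it.

Request:
send_rows --steps '[{"dp": [0, -2.5, 0], "roll": 0, "jaw": 47}, {"dp": [0, -3.8, -0.5], "roll": 0, "jaw": 47}, {"dp": [0, -4.3, -1.3], "roll": 0, "jaw": 47}, {"dp": [0, -4.7, -2], "roll": 0, "jaw": 47}, {"dp": [0, -4.7, -2], "roll": 0, "jaw": 47}]'

```text
time_s: 44.65
tcp_pos: [0.4991, 0.1179, 0.0638]
eef_rot: [179.8, -0.0, 76.4]
contact_force: [5.7, -7.4, 1.4]
gripper_width: 0.0413
gripper_force: 3.8
```

Request:
send_rows --steps '[{"dp": [0, 1, 0], "roll": 0, "jaw": 43}, {"dp": [0, 2.5, 0], "roll": 0, "jaw": 38}, {"dp": [0, 2.5, 0], "roll": 0, "jaw": 35}, {"dp": [0, 2.5, 0], "roll": 0, "jaw": 35}]'

```text
time_s: 45.15
tcp_pos: [0.5018, 0.1173, 0.064]
eef_rot: [179.8, -0.0, 76.4]
contact_force: [6.3, -7.7, 3.5]
gripper_width: 0.0351
gripper_force: 20.0
```

Request:
send_rows --steps '[{"dp": [0, 1.2, 0.5], "roll": 0, "jaw": 35}, {"dp": [0, 2.2, 1], "roll": 0, "jaw": 35}, {"dp": [0, 2.2, 1], "roll": 0, "jaw": 35}]'

```text
time_s: 45.52
tcp_pos: [0.5033, 0.1175, 0.0627]
eef_rot: [179.9, -0.0, 76.4]
contact_force: [3.4, -1.2, 5.1]
gripper_width: 0.0353
gripper_force: 20.0
```

Request:
send_rows --steps '[{"dp": [0, 0, 0], "roll": 0, "jaw": 47}, {"dp": [0, 0, 0], "roll": 0, "jaw": 47}, {"dp": [0, 0, 0], "roll": 0, "jaw": 47}]'

```text
time_s: 45.9
tcp_pos: [0.5017, 0.1172, 0.0615]
eef_rot: [-180.0, 0.0, 76.4]
contact_force: [-0.4, -0.4, -0.2]
gripper_width: 0.041
gripper_force: 0.0
```

Run:
```python
from h import *
auto("cap22")
w=pickle.load(open("cap22.pkl","rb"));g=w["image"].astype(int).sum(2)
p=proj(w,[F(0,.068,.105)])[0];v=int(p[1]);print(p,v,g[v,222:250].tolist(),g[v,262:300].tolist(),g[v,310:340].tolist())
```

```text
45.95 x,y -1.0 12.9 0.06161444913650392 [-0.48102179 -0.05236172 -0.17996067]
[(np.float64(129.0), np.float64(234.8), np.float64(323.6)), (np.float64(147.0), np.float64(235.8), np.float64(323.1)), (np.float64(165.0), np.float64(236.3), np.float64(322.5)), (np.float64(176.0), np.float64(236.8), np.float64(322.1)), (np.float64(187.0), np.float64(233.9), np.float64(328.8))]
theta,xoff [-0.34 -0.58] res [ 0.2  0.8 -0.1  0.7 -0.   0.8 -0.1  0.8  3.1 -6.3]
[281.59542009 158.88455429] 158 [313, 315, 313, 314, 314, 316, 315, 316, 316, 317, 301, 255, 241, 250, 306, 359, 373, 373, 373, 374, 375, 373, 372, 374, 376, 377, 377, 377] [380, 380, 380, 381, 382, 382, 381, 382, 272, 141, 135, 136, 139, 139, 139, 139, 139, 140, 141, 145, 143, 144, 143, 143, 146, 151, 307, 397, 396, 395, 397, 397, 395, 399, 398, 399, 400, 400] [647, 649, 652, 650, 651, 651, 652, 652, 652, 652, 655, 655, 615, 519, 460, 445, 433, 423, 401, 368, 348, 451, 533, 531, 533, 533, 533, 533, 452, 334]
```

The flat is within about 1° of up. I open the jaws, retreat straight up, and check everything.

Request:
send_rows --steps '[{"dp": [0, 0.5, 0], "roll": 0, "jaw": 70}, {"dp": [0, 0.5, 0], "roll": 0, "jaw": 70}, {"dp": [0, 0.5, -20], "roll": 0, "jaw": 70}, {"dp": [0, 0.5, -60], "roll": 0, "jaw": 70}, {"dp": [0, 0.5, -110], "roll": 0, "jaw": 70}]'

```text
time_s: 46.58
tcp_pos: [0.5019, 0.1168, 0.1723]
eef_rot: [-179.9, 0.1, 76.4]
contact_force: [1.0, 0.7, -0.3]
gripper_width: 0.0612
gripper_force: 0.0
```

Request:
send_rows --steps '[{"dp": [0, 0, -40], "roll": 0, "jaw": 70}, {"dp": [0, 0, -80], "roll": 0, "jaw": 70}, {"dp": [0, 0, -80], "roll": 0, "jaw": 70}, {"dp": [0, 0, -80], "roll": 0, "jaw": 70}]'

```text
time_s: 47.08
tcp_pos: [0.5021, 0.1171, 0.2513]
eef_rot: [-180.0, 0.0, 76.4]
contact_force: [-0.6, -0.9, -0.8]
gripper_width: 0.0613
gripper_force: 0.0
```

Run:
```python
from plant import r
from h import *
auto("cap23")
w=pickle.load(open("cap23.pkl","rb"));s=r.capture("side");t=r.capture("top")
f=lambda im,u0,u1,v0,v1:cv2.resize(im[v0:v1,u0:u1],(400,300),interpolation=cv2.INTER_CUBIC)
p=proj(w,[F(0,.05,.1)])[0].astype(int);print(p)
cv2.imwrite("pics/fin.png",np.vstack([np.hstack([cv2.resize(w["image"],(400,300)),f(w["image"],max(p[0]-60,0),p[0]+60,max(p[1]-50,0),max(p[1]-50,0)+90)]),np.hstack([f(s["image"],200,400,170,320),f(t["image"],120,440,100,340)])]))
```

```text
47.125 x,y -0.7 12.6 0.2508127515245618 [0.02514345 0.28371811 0.05916709]
[(np.float64(116.0), np.float64(259.7), np.float64(295.2)), (np.float64(123.0), np.float64(259.6), np.float64(295.1)), (np.float64(130.0), np.float64(259.8), np.float64(295.2)), (np.float64(135.0), np.float64(259.8), np.float64(294.8)), (np.float64(140.0), np.float64(259.8), np.float64(294.8))]
theta,xoff [ 2.52 -1.3 ] res [-0.2 -0.   0.  -0.1 -0.  -0.2  0.   0.2  0.2  0.1]
[278 148]
```

View pics/fin.png

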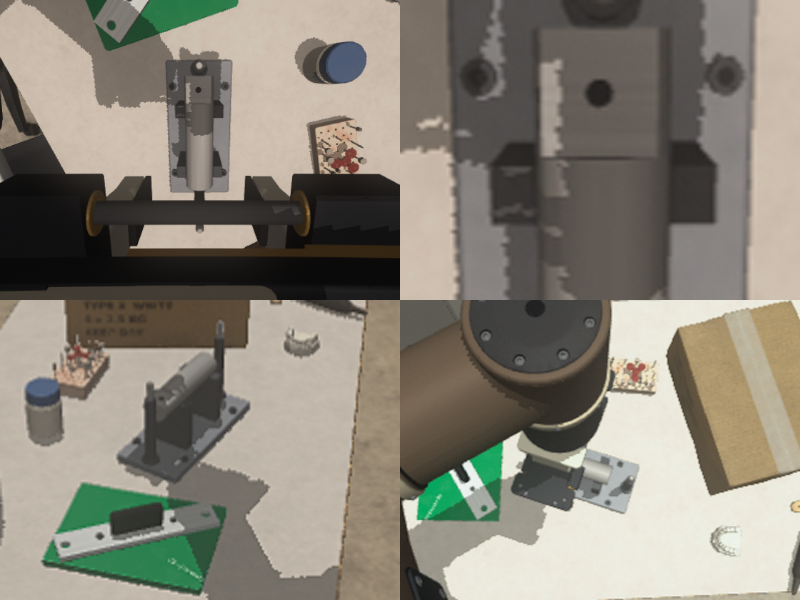

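Run:
```python
from h import *
w=pickle.load(open("cap22.pkl","rb"))
fit(w,[(129,234.8,323.6),(147,235.8,323.1),(165,236.3,322.5),(176,236.8,322.1)])
```

```text
theta,xoff [ 6.82 -1.74] res [ 0.3  0.  -0.1 -0.  -0.  -0.  -0.1  0. ]
```

The final view shows the keeper on the notebook, the bystanders in place, and the flat with its dimple up. But the flat sits slightly left of the bar's silhouette centre: from the close-up, flat midpoint 279.4 against bar midpoint 281.6, so about −4° overshoot. I'll trim it back with a mirrored micro-cycle.

Request:
send_rows --steps '[{"dp": [0, 0, 50], "roll": 0, "jaw": 70}, {"dp": [0, 0, 105], "roll": 0, "jaw": 70}, {"dp": [0, 0, 155], "roll": 0, "jaw": 70}, {"dp": [0, 0, 189], "roll": 0, "jaw": 70}, {"dp": [0, 0, 189], "roll": 0, "jaw": 60}]'

```text
time_s: 47.85
tcp_pos: [0.5004, 0.1158, 0.06]
eef_rot: [-179.7, 0.3, 76.4]
contact_force: [0.3, 0.9, 0.8]
gripper_width: 0.056
gripper_force: 0.0
```

Request:
send_rows --steps '[{"dp": [0, 0, 0], "roll": 0, "jaw": 47}, {"dp": [0, 0, 0], "roll": 0, "jaw": 47}, {"dp": [0, 0, 0], "roll": 0, "jaw": 47}]'

```text
time_s: 48.22
tcp_pos: [0.5033, 0.1176, 0.0641]
eef_rot: [179.9, -0.1, 76.4]
contact_force: [0.2, -0.2, 0.4]
gripper_width: 0.0413
gripper_force: 0.0
```

```bash
cat >> h.py <<'E'
def mid(tag):
    "tilt of the flat from A,B, dimple and the bar silhouette in the row through the dimple"
    from plant import r
    w=r.capture("wrist");pickle.dump(w,open(tag+".pkl","wb"));s=r.get_state();p=s["tcp_pos"][:2]-O
    print(s["time_s"],"x,y",(p@X*1e3).round(1),(p@Y*1e3).round(1),s["tcp_pos"][2].round(4),s["contact_force"].round(1),s["gripper_width"])
    g=w["image"].astype(int).sum(2);q=proj(w,[F(-.018,.068,.096),F(0,.068,.105),F(.018,.068,.096),F(-.015,.068,.105),F(.015,.068,.105)]);v=int(q[1,1]);print(q[:,0].round(1))
    a,b=int(q[0,0]),int(q[2,0]);c=int(q[1,0]);print(v,a-5,g[v,a-5:a+12].tolist(),b-14,g[v,b-14:b+7].tolist(),c-14,g[v,c-14:c+16].tolist())
    for y in(.04,.035):
        q=proj(w,[F(-.018,y,.096),F(.018,y,.096)]);v=int(q[0,1]);a,b=int(q[0,0]),int(q[1,0]);print("round",v,q[:,0].round(1),a-5,g[v,a-5:a+6].tolist(),b-6,g[v,b-6:b+7].tolist())
E
python3 - <<'E'
from h import *
mid("cap24")
E
```

```text
48.275 x,y 0.3 13.4 0.0639 [-0.8 -0.4 -0.2] 0.04143063816376235
[229.6 277.6 325.5 234.9 320.3]
159 224 [312, 312, 313, 314, 312, 315, 268, 237, 247, 286, 348, 370, 372, 369, 370, 370, 371] 311 [648, 649, 649, 649, 649, 650, 630, 541, 455, 447, 433, 419, 399, 364, 334, 327, 330, 442, 529, 530, 532] 263 [379, 378, 379, 313, 188, 133, 134, 133, 134, 136, 139, 136, 137, 139, 139, 140, 139, 139, 140, 142, 173, 316, 391, 389, 390, 391, 391, 391, 393, 395]
round 227 [232.3 323.2] 227 [181, 181, 181, 179, 170, 166, 197, 223, 235, 252, 267] 317 [288, 280, 273, 270, 256, 232, 190, 168, 179, 184, 188, 188, 192]
round 239 [232.8 322.8] 227 [312, 312, 312, 311, 311, 311, 268, 227, 230, 244, 261] 316 [287, 283, 277, 273, 265, 247, 244, 286, 434, 520, 520, 522, 521]
```

Request:
send_rows --steps '[{"dp": [0, 2.5, 0], "roll": 0, "jaw": 47}, {"dp": [0, 3.8, -0.5], "roll": 0, "jaw": 47}, {"dp": [0, 4.6, -1.2], "roll": 0, "jaw": 47}, {"dp": [0, 5.2, -1.8], "roll": 0, "jaw": 47}, {"dp": [0, 5.2, -1.8], "roll": 0, "jaw": 47}]'

```text
time_s: 48.9
tcp_pos: [0.5067, 0.1161, 0.0642]
eef_rot: [-179.9, 0.0, 76.4]
contact_force: [-4.8, 4.6, -0.9]
gripper_width: 0.0411
gripper_force: 2.8
```

Request:
send_rows --steps '[{"dp": [0, -1, 0], "roll": 0, "jaw": 43}, {"dp": [0, -2.5, 0], "roll": 0, "jaw": 38}, {"dp": [0, -2.5, 0], "roll": 0, "jaw": 35}, {"dp": [0, -2.5, 0], "roll": 0, "jaw": 35}]'

```text
time_s: 49.4
tcp_pos: [0.5039, 0.1167, 0.064]
eef_rot: [-179.9, 0.0, 76.4]
contact_force: [-6.2, 4.9, -0.7]
gripper_width: 0.0349
gripper_force: 20.0
```

Request:
send_rows --steps '[{"dp": [0, -1.3, 0.5], "roll": 0, "jaw": 35}, {"dp": [0, -2.5, 0.9], "roll": 0, "jaw": 35}, {"dp": [0, -2.5, 0.9], "roll": 0, "jaw": 35}]'

```text
time_s: 49.78
tcp_pos: [0.5035, 0.1169, 0.0639]
eef_rot: [179.9, -0.0, 76.4]
contact_force: [4.9, -2.3, -3.4]
gripper_width: 0.0354
gripper_force: 20.0
```

Request:
send_rows --steps '[{"dp": [0, 0, 0], "roll": 0, "jaw": 47}, {"dp": [0, 0, 0], "roll": 0, "jaw": 47}, {"dp": [0, 0, 0], "roll": 0, "jaw": 47}]'

```text
time_s: 50.15
tcp_pos: [0.5027, 0.1172, 0.0638]
eef_rot: [-180.0, -0.0, 76.4]
contact_force: [-0.1, -0.5, 0.1]
gripper_width: 0.0413
gripper_force: 0.0
```

Run:
```python
from h import *
mid("cap25")
```

```text
50.2 x,y -0.0 13.0 0.0638 [-0.8  1.   0.3] 0.04103951229348898
[230.5 278.7 326.7 235.8 321.6]
158 225 [314, 315, 312, 313, 314, 301, 257, 239, 246, 288, 350, 373, 370, 373, 372, 374, 374] 312 [654, 653, 653, 654, 655, 657, 655, 592, 485, 453, 438, 426, 403, 373, 345, 329, 330, 443, 531, 532, 531] 264 [383, 383, 383, 315, 194, 137, 132, 139, 137, 139, 137, 137, 139, 138, 142, 140, 141, 143, 140, 142, 145, 254, 363, 394, 394, 395, 395, 396, 396, 397]
round 226 [233.2 324.3] 228 [182, 183, 180, 179, 164, 162, 197, 225, 240, 256, 269] 318 [287, 281, 274, 269, 263, 238, 190, 171, 180, 187, 188, 187, 190]
round 238 [233.6 323.9] 228 [313, 313, 313, 312, 311, 309, 259, 221, 233, 248, 263] 317 [289, 285, 276, 272, 266, 252, 247, 288, 434, 518, 521, 520, 520]
```

Only a small change, with about −3° left. Repeating with a slightly longer push.

Request:
send_rows --steps '[{"dp": [0, 2.5, 0], "roll": 0, "jaw": 47}, {"dp": [0, 4.2, -0.5], "roll": 0, "jaw": 47}, {"dp": [0, 5.5, -1.4], "roll": 0, "jaw": 47}, {"dp": [0, 6.3, -2.2], "roll": 0, "jaw": 47}, {"dp": [0, 6.3, -2.2], "roll": 0, "jaw": 47}]'

```text
time_s: 50.82
tcp_pos: [0.5069, 0.116, 0.0653]
eef_rot: [-179.8, 0.0, 76.3]
contact_force: [-7.8, 6.8, 1.0]
gripper_width: 0.0414
gripper_force: 5.0
```

Request:
send_rows --steps '[{"dp": [0, -1, 0], "roll": 0, "jaw": 43}, {"dp": [0, -2.5, 0], "roll": 0, "jaw": 38}, {"dp": [0, -2.5, 0], "roll": 0, "jaw": 35}, {"dp": [0, -2.5, 0], "roll": 0, "jaw": 35}]'

```text
time_s: 51.32
tcp_pos: [0.5041, 0.1166, 0.0651]
eef_rot: [-179.8, 0.0, 76.3]
contact_force: [-9.3, 8.1, 0.7]
gripper_width: 0.035
gripper_force: 20.0
```

Request:
send_rows --steps '[{"dp": [0, -1.5, 0.7], "roll": 0, "jaw": 35}, {"dp": [0, -3, 1.3], "roll": 0, "jaw": 35}, {"dp": [0, -3, 1.3], "roll": 0, "jaw": 35}]'

```text
time_s: 51.7
tcp_pos: [0.5037, 0.1168, 0.0647]
eef_rot: [180.0, -0.0, 76.4]
contact_force: [-0.1, 0.7, -0.6]
gripper_width: 0.0353
gripper_force: 20.0
```

Request:
send_rows --steps '[{"dp": [0, 0, 0], "roll": 0, "jaw": 47}, {"dp": [0, 0, 0], "roll": 0, "jaw": 47}, {"dp": [0, 0, 0], "roll": 0, "jaw": 47}]'

```text
time_s: 52.08
tcp_pos: [0.5037, 0.1169, 0.0647]
eef_rot: [180.0, -0.0, 76.4]
contact_force: [0.6, -0.8, 0.3]
gripper_width: 0.0407
gripper_force: 0.0
```

Run:
```python
from h import *
mid("cap26")
```

```text
52.125 x,y 1.0 13.0 0.0647 [ 0.6  1.1 -0.1] 0.04155310430563091
[228.  275.8 323.7 233.2 318.4]
158 223 [311, 312, 314, 316, 315, 288, 252, 250, 255, 294, 355, 377, 377, 378, 377, 377, 377] 309 [655, 655, 655, 654, 654, 655, 655, 654, 565, 440, 433, 421, 397, 366, 332, 323, 328, 328, 442, 529, 530] 261 [385, 383, 385, 385, 348, 230, 137, 136, 136, 137, 136, 139, 137, 139, 138, 140, 139, 142, 140, 139, 140, 143, 255, 365, 395, 396, 395, 398, 397, 396]
round 225 [230.8 321.5] 225 [179, 179, 179, 179, 177, 163, 170, 207, 234, 244, 259] 315 [286, 279, 274, 266, 266, 241, 193, 164, 176, 186, 185, 188, 189]
round 237 [231.3 321.1] 226 [312, 312, 309, 311, 309, 293, 251, 227, 238, 251, 267] 315 [282, 276, 270, 264, 257, 239, 275, 312, 311, 314, 317, 314, 435]
```

The tilt is now about −1.5° and the bar is seated. Final retreat.

Request:
send_rows --steps '[{"dp": [0, -1, 0], "roll": 0, "jaw": 70}, {"dp": [0, -1, 0], "roll": 0, "jaw": 70}, {"dp": [0, -1, -20], "roll": 0, "jaw": 70}, {"dp": [0, -1, -70], "roll": 0, "jaw": 70}, {"dp": [0, -1, -130], "roll": 0, "jaw": 70}]'

```text
time_s: 52.75
tcp_pos: [0.5018, 0.1167, 0.1953]
eef_rot: [-179.9, 0.1, 76.4]
contact_force: [1.8, 0.7, -1.0]
gripper_width: 0.0611
gripper_force: 0.0
```

Request:
send_rows --steps '[{"dp": [0, 0, -50], "roll": 0, "jaw": 70}, {"dp": [0, 0, -50], "roll": 0, "jaw": 70}, {"dp": [0, 0, -50], "roll": 0, "jaw": 70}]'

```text
time_s: 53.12
tcp_pos: [0.5021, 0.1171, 0.2442]
eef_rot: [-180.0, -0.0, 76.4]
contact_force: [0.8, -0.0, -0.3]
gripper_width: 0.0614
gripper_force: 0.0
```

Run:
```python
from plant import r
from h import *
mid("cap27")
a=pickle.load(open("cap23.pkl","rb"))["image"]
print(r.close_job())
```

```text
53.175 x,y -0.8 12.6 0.2435 [ 0.3  0.2 -0.7] 0.061301576379469515
[257.4 278.5 299.5 260.4 296.5]
128 252 [230, 233, 234, 233, 233, 215, 204, 198, 387, 482, 483, 483, 482, 482, 402, 309, 293] 285 [295, 297, 297, 298, 299, 300, 300, 301, 301, 303, 299, 255, 203, 193, 205, 233, 240, 242, 240, 243, 246] 264 [482, 482, 402, 309, 293, 292, 292, 291, 292, 291, 212, 112, 108, 110, 109, 109, 110, 137, 241, 297, 297, 295, 297, 297, 298, 299, 300, 300, 301, 301]
round 160 [258.  299.1] 252 [157, 161, 158, 154, 148, 142, 147, 175, 193, 209, 221] 293 [244, 235, 221, 214, 207, 187, 155, 148, 158, 160, 162, 157, 159]
round 166 [258.1 299. ] 253 [179, 180, 179, 178, 170, 173, 183, 196, 212, 223, 226] 292 [247, 244, 233, 222, 214, 208, 188, 222, 259, 264, 270, 271, 273]
the job is handed in; nothing more can be done
None
```

I handed the job in at 53 s: the keeper lies flat and handle up on the notebook, and the bar is seated with its flat about 1.5° off straight up; an early drag attempt made it ride about 6 mm up one V face and the later cycles about 5 mm, never out of the Vs, and the jar, bur block and cast looked undisturbed.

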